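# Slide the remote control into the free bay under the desk shelf

### The arm

A 6-joint arm with a two-finger parallel gripper is mounted at the origin on a cart in front of the work surface, level with it; the furniture and walls round the work are solid. World frame = base frame: x ahead of the robot, y to its left, z up, the work surface at z = 0. Lengths are in m, angles in rad, forces in N, time in s.
With the tool pointing down it reaches from about 0.35 to 0.975 m from the base axis. Payload 4.9 kg.
Tool frame: the origin (TCP) lies midway between the tips of the shut fingers; the grasp point (between the pads) lies 19 mm behind it; z points along the fingers, y is the direction in which the jaws open and shut (so a half turn about z gives the same grasp; the last joint's range is limited). The gripper opens to 85 mm and grips with 20 to 120 N. Pads are 22 mm wide; open, the fingers measure 114 mm over their backs; the gripper's body (76 mm by 85 mm) begins 54 mm behind the grasp point. The pads swing forward as they close: fully open they stand 13 mm farther back than shut.
Start: joints at [1.208, 0.053, 1.613, -0, 1.476, -0.119], TCP at [0.151, 0.607, 0.202] pointing down, gripper open.
Joint ranges: [-3.01, 3.01], [-1.01, 2.22], [0.06, 2.58], [-1.02, 4.17], [0.09, 2.62], [-3.14, 3.14]. Speed limits (rad/s): [2.57, 2.57, 3.14, 3.14, 3.14, 3.14].

### API

Orientations are given as a unit quaternion [w, x, y, z].
In Python, from plant import manip gives the robot as it stands. The module is installed in compiled form; this text tells all that it offers.
- The arm moves only by the tool move_arm, never from a script. Its argument "rows" is a list of rows, each an object of numbers: "tx", "ty", "tz": the shift along the tool's x, y, z in m; "ax", "ay", "az": the turn, a rotation vector about the tool's x, y, z in degrees; "jaw": the closure in counts, from 0 (fully open) to 255 (shut). In form: [{"tx": .., "ty": .., "tz": .., "ax": .., "ay": .., "az": .., "jaw": ..}, ...]. A call has 1 to 12 rows; each row shifts and turns the pose as measured when the row begins, along the tool's axes as they then stand; what a row does not reach is not made up. A row lasts 1/10 s, in which the tool goes at most 50 mm and 8.59 degrees, less where a joint would pass 70% of its speed; a pose out of reach is approached as far as the arm can. A call with a gripper value outside its range is refused whole. The fingers move at their own pace and stop on an object; the grip force is fixed at half the most. Time passes only in rows, so rows that do not move let the fingers close. It gives the time, the measured TCP pose, the force and the opening at its end, in the units of the state.
- manip.state(): the state, without advancing time (a new reading comes with each control period).
- manip.grab_frame(name): name is "scene" or "top" or "wrist"; returns a dict with "color" (400x640x3 uint8, red, green, blue), "intrinsics" (3x3 intrinsics, pixels), "R" (3x3) and "t" (3): a world point X has camera coordinates R X + t. Camera axes: x right, y down, z forward; pixel columns grow to the right and rows downward; lengths in m; the calibration is good to about 2 mm. A picture is of the moment at which its call begins. There is no depth.
- manip.job_done(): hands the job in, once; it reports no verdict.
The state is a dict: "time": time; "joint_pos": joint angles; "joint_vel": joint speeds; "joint_efforts": joint torques, N m; "tool_pos": TCP position; "tool_rot": TCP orientation; "contact_force": force on the tool from outside, world axes, zero at the start; "ft_torque": the same for the moment, N m; "gripper_width": opening from 0.0 (shut) to 1.0 (fully open).
Only numpy, scipy, OpenCV 4.12 (cv2) and the standard library are available. Lean on these libraries where they do the work, as an engineer would, in place of code of your own. Each camera call takes 0.05 s, during which the arm holds its last target.

### The job

Put the remote control away under the low wooden desk shelf: slide it lengthwise through the mouth of the free bay, the one with the blue strip on its floor, straight in until it is home at the back, with only its rear part sticking out, and let go of it. Leave the stapler and the glue tube in the other two bays where they are.

Things in the scene. Friction and masses are not known exactly. Their poses are not given: they have to be found in the camera images.
- remote_center (a point): Centre (half-way up) of the black remote control, 192 x 48 x 19 mm, loose, lying flat on the desk, keys up; x along its length, y across it (48 mm, the width to grip), z up. About 110 g. Either end may go in first. A fixed white foam box with a cardboard flap, under 0.2 m high, stands to the right behind it, from about x = 0.57 m on; keep the swinging end clear of it.
- free_bay (a point): Middle of the free bay's mouth at desk height: x points level into the bay, y to its left, z up. One of 3 equal bays, 94 mm apart, in a fixed light-wood shelf (top 56 mm high); each 84 mm wide, 44 high, 110 deep to the back wall, its floor the desk itself. A remote at home stands 82 mm out. A blue strip 70 mm wide, 1 mm thin, lies in it and reaches 40 mm out. Any of the 3 may be free.
- stapler: Dark green desk stapler, 34 x 128 x 36 mm, loose, in one of the other two bays, standing about 24 mm out of its mouth; origin at the centre of its underside, y along its length.
- glue_tube: Red and white glue tube, 40 x 136 x 27 mm, loose, in the remaining bay, lying about 28 mm out of its mouth; origin at the centre of its underside, y along its length.

How it is judged:
By the outcome, as a careful person would: the job done as asked, in the order asked, and still so for the second after the job is handed in, with the robot touching nothing.
It also fails if it takes over 40 s, if anything falls off the work surface, if the arm or the gripper's body presses on something with over 40 N, if the wrist force passes 120 N, or if a joint passes its speed limit or range.

## Working session

There is one attempt and no reset: what is moved stays moved. The work goes in short steps, Python scripts to look and compute and a tool call to move; the robot and the scene stay as the last step left them, time stands still between calls to the robot, and variables do not carry over. Pictures are saved under pics/ and viewed, and the job is handed in when it is done.

Besides the shell and the picture viewer there is one more tool, called as name([rows], argument=value, ...), one row to a line, values as JSON. move_arm: Moves the arm, as the interface text tells. Its arguments: {"type":"object","properties":{"rows":{"type":"array"}},"required":["rows"]}

```bash
mkdir -p pics; cat > h.py <<'E'
import numpy as np, cv2, pickle
from plant import manip
def grab(n,tag):
    f=manip.grab_frame(n); pickle.dump(f,open(f'pics/{tag}.pkl','wb'))
    cv2.imwrite(f'pics/{tag}.png',cv2.cvtColor(f['color'],cv2.COLOR_RGB2BGR)); return f
def load(tag): return pickle.load(open(f'pics/{tag}.pkl','rb'))
def ray(f,uv,z):
    uv=np.atleast_2d(np.array(uv,float)); K=np.array(f['intrinsics']);R=np.array(f['R']);t=np.array(f['t'])
    c=-R.T@t; d=(R.T@np.linalg.inv(K)@np.c_[uv,np.ones(len(uv))].T).T
    return c+d*((z-c[2])/d[:,2])[:,None]
def proj(f,X):
    X=np.atleast_2d(X); p=(np.array(f['R'])@X.T).T+np.array(f['t']); p=(np.array(f['intrinsics'])@p.T).T
    return p[:,:2]/p[:,2:]
E
python3 - <<'E'
from h import *
for n in("scene","top","wrist"):
    f=grab(n,n+"0"); print(n,-np.array(f['R']).T@f['t'])
s=manip.state();print({k:np.round(v,3) for k,v in s.items()})
E
```

```text
scene [ 0.13474032 -0.32529779  0.58845935]
top [0.35138557 0.13904549 1.0124407 ]
wrist [0.07683518 0.62520359 0.37277579]
{'time': np.float64(0.15), 'joint_pos': array([ 1.208,  0.053,  1.614, -0.   ,  1.476, -0.119]), 'joint_vel': array([ 0.   , -0.001, -0.005, -0.   , -0.001, -0.001]), 'joint_efforts': array([ 1.0000e-03, -3.9424e+01, -3.7072e+01, -0.0000e+00,  5.0000e-03,
        0.0000e+00]), 'tool_pos': array([0.151, 0.606, 0.201]), 'tool_rot': array([-0.   ,  0.122,  0.993, -0.001]), 'contact_force': array([-0.826, -0.449, -1.473]), 'ft_torque': array([-0.043, -0.01 , -0.006]), 'gripper_width': np.float64(0.998)}
```

View pics/scene0.png

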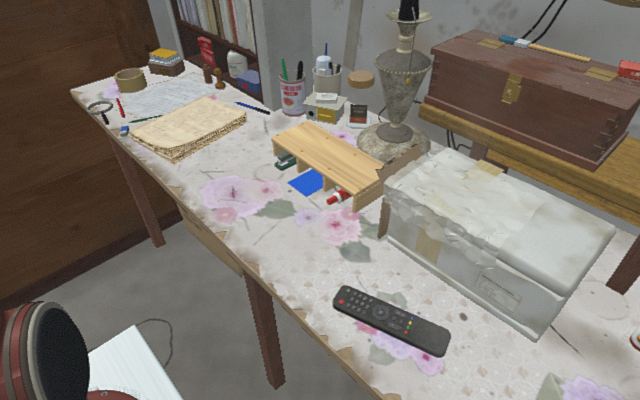

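View pics/top0.png

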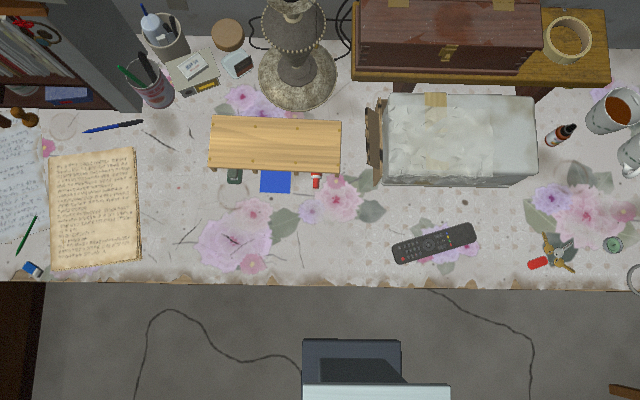

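View pics/wrist0.png

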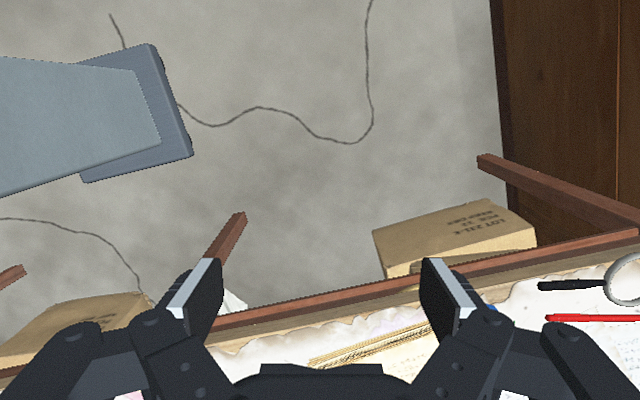

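The top view shows the free bay, with its blue strip at about (275,181), in the middle. The stapler is at (233,176), the glue tube at (316,180), and the remote at (433,242) tilted about 12° in the image. Next I'll measure these.

```bash
cat > m.py <<'E'
from h import *
def rect(mask,roi):
    m=np.zeros_like(mask);x0,y0,x1,y1=roi;m[y0:y1,x0:x1]=mask[y0:y1,x0:x1]
    m=cv2.morphologyEx(m,cv2.MORPH_CLOSE,np.ones((5,5)))
    c=max(cv2.findContours(m,cv2.RETR_EXTERNAL,cv2.CHAIN_APPROX_NONE)[0],key=cv2.contourArea)
    return c[:,0,:]
def box(P):
    r=cv2.minAreaRect(P[:,:2].astype(np.float32)*1000); return np.round(r[0],1),np.round(r[1],1),cv2.boxPoints(r).round(1).tolist()
E
python3 - <<'E'
from m import *
for tag,rr,br,wr in(("top0",(380,210,490,275),(250,165,300,200),(200,105,350,178)),("scene0",(325,275,460,365),(280,160,335,200),None)):
    f=load(tag);im=f['color'];hsv=cv2.cvtColor(im,cv2.COLOR_RGB2HSV)
    dark=((hsv[...,2]<95)*255).astype(np.uint8)
    c=rect(dark,rr);print(tag,'remote z.019',box(ray(f,c,.019)),'z0.01',box(ray(f,c,.010))[:2])
    bl=((hsv[...,0]>100)&(hsv[...,0]<125)&(hsv[...,1]>150))*255
    c=rect(bl.astype(np.uint8),br);print('blue',box(ray(f,c,.001)))
    if wr:
        w=((hsv[...,0]>10)&(hsv[...,0]<28)&(hsv[...,1]>70)&(hsv[...,2]>120))*255
        c=rect(w.astype(np.uint8),wr);print('shelf top',box(ray(f,c,.056)))
f=load("top0");cv2.imwrite('pics/c1.png',cv2.resize(f['color'][100:280,200:500,::-1],None,fx=2.6,fy=2.6,interpolation=cv2.INTER_CUBIC))
f=load("scene0");cv2.imwrite('pics/c2.png',cv2.resize(f['color'][110:220,260:420,::-1],None,fx=5,fy=5,interpolation=cv2.INTER_CUBIC))
E
```

```text
top0 remote z.019 (array([ 453.6, -125.6]), array([ 47.2, 192.7]), [[401.79998779296875, -41.0], [460.5, -224.60000610351562], [505.3999938964844, -210.1999969482422], [446.79998779296875, -26.700000762939453]]) z0.01 (array([ 454.6, -128. ]), array([ 47.6, 194.4]))
blue (array([590.9, 235.5]), array([49.9, 69.1]), [[565.0999755859375, 269.5], [566.7000122070312, 200.39999389648438], [616.5999755859375, 201.60000610351562], [615.0, 270.6000061035156]])
shelf top (array([662.8, 234.2]), array([290.5, 134.1]), [[595.4000244140625, 89.0999984741211], [729.5999755859375, 88.80000305175781], [730.2000122070312, 379.29998779296875], [596.0, 379.5]])
scene0 remote z.019 (array([ 451.3, -132.2]), array([ 52.3, 188.6]), [[397.79998779296875, -50.29999923706055], [455.0, -230.0], [504.8999938964844, -214.10000610351562], [447.70001220703125, -34.5]]) z0.01 (array([ 456.3, -129.2]), array([ 53.2, 191.6]))
blue (array([606.1, 232.1]), array([66.6, 74.7]), [[568.0, 199.6999969482422], [642.5999755859375, 197.8000030517578], [644.2999877929688, 264.3999938964844], [569.5999755859375, 266.29998779296875]])
```

View pics/c1.png

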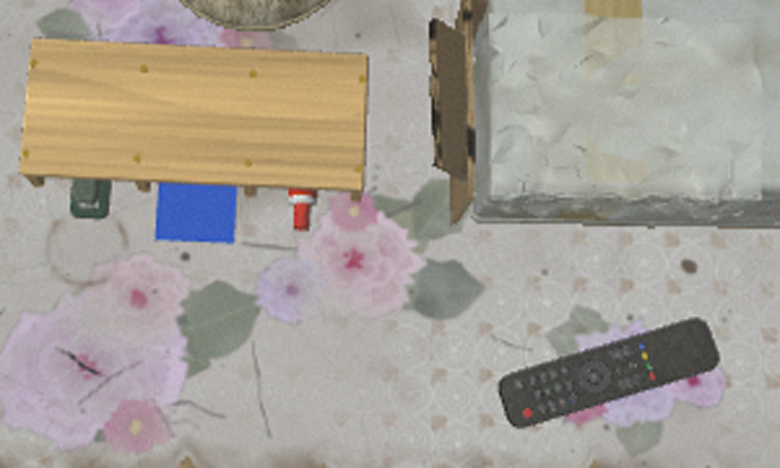

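View pics/c2.png

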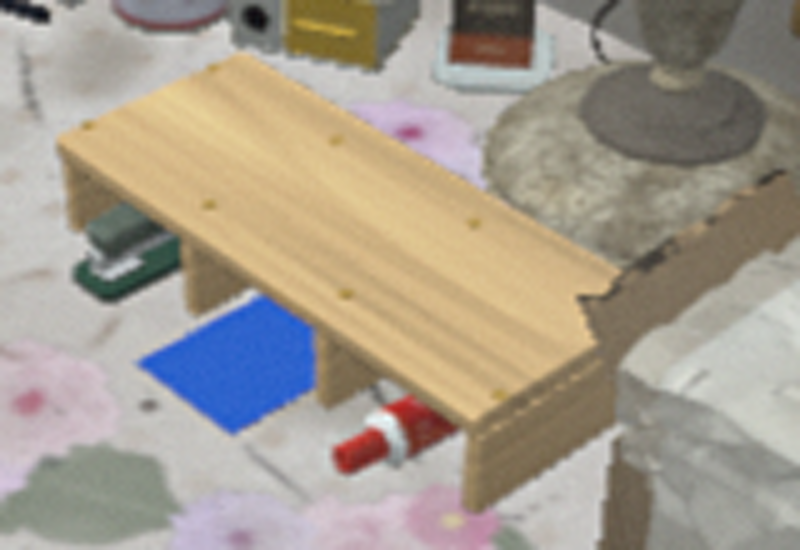

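```bash
python3 - <<'E'
from m import *
f=load("top0");im=f['color'];hsv=cv2.cvtColor(im,cv2.COLOR_RGB2HSV)
w=(((hsv[...,0]>10)&(hsv[...,0]<28)&(hsv[...,1]>70)&(hsv[...,2]>120))*255).astype(np.uint8)
c=rect(w,(200,105,350,178));P=ray(f,c,.056)
def fit(Q,n):
    v=cv2.fitLine((Q[:,:2]*1000).astype(np.float32),cv2.DIST_HUBER,0,.01,.01).ravel();print(n,len(Q),v.round(3),np.degrees(np.arctan2(v[1],v[0])).round(2))
fit(P[(P[:,0]>.722)&(P[:,1]>.1)&(P[:,1]<.37)],'back')
fit(P[(P[:,0]<.608)&(P[:,0]>.600)&(P[:,1]>.1)&(P[:,1]<.37)],'front')
fit(P[(P[:,1]<.1)&(P[:,0]>.62)&(P[:,0]<.72)],'right')
fit(P[(P[:,1]>.37)&(P[:,0]>.62)&(P[:,0]<.72)],'left')
for tag,br in(("top0",(250,165,300,200)),("scene0",(280,160,335,200))):
    f=load(tag);hsv=cv2.cvtColor(f['color'],cv2.COLOR_RGB2HSV)
    bl=((hsv[...,0]>100)&(hsv[...,0]<125)&(hsv[...,1]>150))*255
    B=ray(f,rect(bl.astype(np.uint8),br),.001)
    fit(B[(B[:,0]<.574)&(B[:,1]>.205)&(B[:,1]<.262)],'strip front')
    fit(B[(B[:,1]<.207)&(B[:,0]>.573)&(B[:,0]<.605)],'strip right')
    fit(B[(B[:,1]>.260)&(B[:,0]>.573)&(B[:,0]<.605)],'strip left')
E
```

```text
back 109 [2.10000e-02 1.00000e+00 7.25017e+02 2.50576e+02] 88.79
front 126 [2.20000e-02 1.00000e+00 6.04377e+02 2.34265e+02] 88.74
right 43 [ 1.00000e+00 -1.80000e-02  6.69601e+02  8.99580e+01] -1.06
left 43 [ 1.00000e+00 -2.50000e-02  6.68959e+02  3.77731e+02] -1.45
strip front 24 [3.30000e-02 9.99000e-01 5.66973e+02 2.40822e+02] 88.12
strip right 14 [ 1.00000e+00 -1.20000e-02  5.86999e+02  2.02858e+02] -0.69
strip left 13 [ 9.98000e-01 -6.20000e-02  5.88306e+02  2.69054e+02] -3.53
strip front 16 [3.60000e-02 9.99000e-01 5.69824e+02 2.37731e+02] 87.95
strip right 11 [ 9.98000e-01 -5.50000e-02  5.90494e+02  2.00371e+02] -3.15
strip left 10 [ 1.00000e+00 -1.90000e-02  5.88651e+02  2.64443e+02] -1.07
```

```bash
cat > d.py <<'E'
import sys
from h import *
from scipy.spatial.transform import Rotation as Ro
def delta(p,ang):
    s=manip.state();q=s['tool_rot'];R=Ro.from_quat([q[1],q[2],q[3],q[0]])
    a=np.radians(ang);T=Ro.from_matrix(np.array([[np.cos(a),np.sin(a),0],[np.sin(a),-np.cos(a),0],[0,0,-1]]))
    print('t',round(float(s['time']),2),'pos',np.round(s['tool_pos'],4),'xang',np.degrees(np.arctan2(*R.as_matrix()[[1,0],0])).round(2),'w',round(float(s['gripper_width']),3),'F',np.round(s['contact_force'],1))
    print('tool shift mm',(R.inv().apply(np.array(p)-s['tool_pos'])*1000).round(1),'turn deg',np.degrees((R.inv()*T).as_rotvec()).round(2))
if __name__=='__main__':
    v=list(map(float,sys.argv[1:]));delta(v[:3],v[3])
E
python3 d.py .4347 -.0651 .12 107.7
```

```text
t 0.15 pos [0.1507 0.606  0.2008] xang 166.03 w 0.998 F [-0.8 -0.4 -1.5]
tool shift mm [-437.6 -582.6   81.7] turn deg [-9.000e-02  4.000e-02  5.833e+01]
```

move_arm([
  {"tx":-0.027,"ty":-0.036,"tz":0.004,"jaw":0},
  {"tx":-0.027,"ty":-0.036,"tz":0.004,"jaw":0},
  {"tx":-0.027,"ty":-0.036,"tz":0.004,"jaw":0},
  {"tx":-0.027,"ty":-0.036,"tz":0.004,"jaw":0},
  {"tx":-0.027,"ty":-0.036,"tz":0.004,"jaw":0},
  {"tx":-0.027,"ty":-0.036,"tz":0.004,"jaw":0},
  {"tx":-0.027,"ty":-0.036,"tz":0.004,"jaw":0},
  {"tx":-0.027,"ty":-0.036,"tz":0.004,"jaw":0},
  {"tx":-0.027,"ty":-0.036,"tz":0.004,"jaw":0},
  {"tx":-0.027,"ty":-0.036,"tz":0.004,"jaw":0},
  {"tx":-0.027,"ty":-0.036,"tz":0.004,"jaw":0},
  {"tx":-0.027,"ty":-0.036,"tz":0.004,"jaw":0},
])

```text
schema error: expected keys tx, ty, tz, ax, ay, az, jaw
```

```bash
python3 d.py .4347 -.0651 .12 107.7
```

```text
t 0.15 pos [0.1507 0.606  0.2008] xang 166.03 w 0.998 F [-0.8 -0.4 -1.5]
tool shift mm [-437.6 -582.6   81.7] turn deg [-9.000e-02  4.000e-02  5.833e+01]
```

move_arm([
  {"tx":-0.027,"ty":-0.036,"tz":0.004,"ax":0,"ay":0,"az":0,"jaw":0},
  {"tx":-0.027,"ty":-0.036,"tz":0.004,"ax":0,"ay":0,"az":0,"jaw":0},
  {"tx":-0.027,"ty":-0.036,"tz":0.004,"ax":0,"ay":0,"az":0,"jaw":0},
  {"tx":-0.027,"ty":-0.036,"tz":0.004,"ax":0,"ay":0,"az":0,"jaw":0},
  {"tx":-0.027,"ty":-0.036,"tz":0.004,"ax":0,"ay":0,"az":0,"jaw":0},
  {"tx":-0.027,"ty":-0.036,"tz":0.004,"ax":0,"ay":0,"az":0,"jaw":0},
  {"tx":-0.027,"ty":-0.036,"tz":0.004,"ax":0,"ay":0,"az":0,"jaw":0},
  {"tx":-0.027,"ty":-0.036,"tz":0.004,"ax":0,"ay":0,"az":0,"jaw":0},
  {"tx":-0.027,"ty":-0.036,"tz":0.004,"ax":0,"ay":0,"az":0,"jaw":0},
  {"tx":-0.027,"ty":-0.036,"tz":0.004,"ax":0,"ay":0,"az":0,"jaw":0},
  {"tx":-0.027,"ty":-0.036,"tz":0.004,"ax":0,"ay":0,"az":0,"jaw":0},
  {"tx":-0.027,"ty":-0.036,"tz":0.004,"ax":0,"ay":0,"az":0,"jaw":0},
])

```text
time: 1.35
tool_pos: [0.3653, 0.0943, 0.1481]
tool_rot: [0.001, 0.115, 0.993, -0.002]
contact_force: [0.5, -0.4, 0.4]
gripper_width: 1.0
```

```bash
python3 d.py .4347 -.0651 .12 107.7
```

```text
t 1.35 pos [0.3653 0.0943 0.1481] xang 166.79 w 1.0 F [ 0.5 -0.4  0.4]
tool shift mm [-104.  -139.2   28.8] turn deg [-0.1   0.22 59.09]
```

move_arm([
  {"tx":-0.025,"ty":-0.034,"tz":0.006,"ax":0,"ay":0,"az":0,"jaw":0},
  {"tx":-0.025,"ty":-0.034,"tz":0.006,"ax":0,"ay":0,"az":0,"jaw":0},
  {"tx":-0.025,"ty":-0.034,"tz":0.006,"ax":0,"ay":0,"az":0,"jaw":0},
  {"tx":-0.025,"ty":-0.034,"tz":0.006,"ax":0,"ay":0,"az":0,"jaw":0},
  {"tx":0,"ty":0,"tz":0,"ax":0,"ay":0,"az":8.4,"jaw":0},
  {"tx":0,"ty":0,"tz":0,"ax":0,"ay":0,"az":8.4,"jaw":0},
  {"tx":0,"ty":0,"tz":0,"ax":0,"ay":0,"az":8.4,"jaw":0},
  {"tx":0,"ty":0,"tz":0,"ax":0,"ay":0,"az":8.4,"jaw":0},
  {"tx":0,"ty":0,"tz":0,"ax":0,"ay":0,"az":8.4,"jaw":0},
  {"tx":0,"ty":0,"tz":0,"ax":0,"ay":0,"az":8.4,"jaw":0},
  {"tx":0,"ty":0,"tz":0,"ax":0,"ay":0,"az":8.4,"jaw":0},
  {"tx":0,"ty":0,"tz":0,"ax":0,"ay":0,"az":0,"jaw":0},
])

```text
time: 2.55
tool_pos: [0.4311, -0.0748, 0.1203]
tool_rot: [-0.0, 0.6, 0.8, -0.001]
contact_force: [-0.9, -0.7, -0.7]
gripper_width: 0.999
```

```bash
python3 d.py .4347 -.0651 .12 107.7; python3 -c "
from h import *
grab('wrist','w1');grab('scene','s1')"
```

```text
t 2.55 pos [ 0.4311 -0.0748  0.1203] xang 106.29 w 0.999 F [-0.9 -0.7 -0.7]
tool shift mm [8.3 6.2 0.3] turn deg [-0.13  0.09 -1.41]
```

View pics/w1.png

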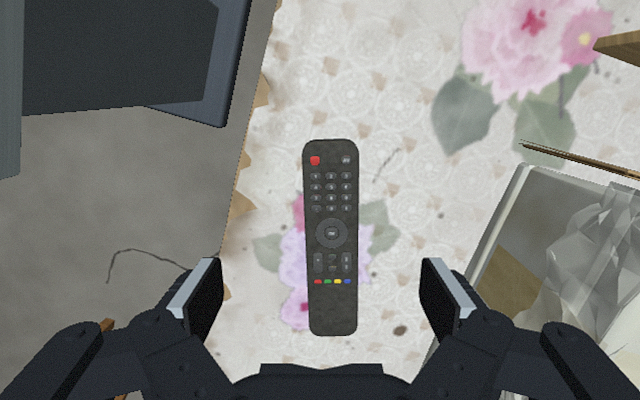

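View pics/s1.png

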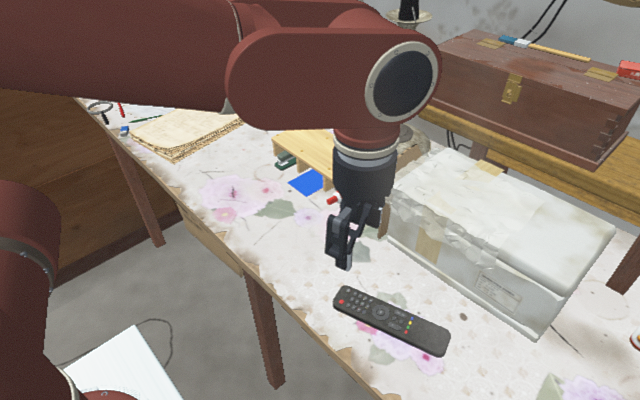

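The wrist view shows the whole remote, from (330,139) to (333,336), centred between the fingers. I'll use it to refine the pose.

```bash
python3 - <<'E'
from m import *
f=load("w1");hsv=cv2.cvtColor(f['color'],cv2.COLOR_RGB2HSV)
dark=((hsv[...,2]<95)*255).astype(np.uint8)
c=rect(dark,(285,125,375,350))
print(c.min(0),c.max(0));b=box(ray(f,c,.019));print(b)
p=np.array(b[2]);
for i in range(4):
    d=p[(i+1)%4]-p[i];print(np.linalg.norm(d).round(1),np.degrees(np.arctan2(d[1],d[0])).round(1))
E
```

```text
[302 139] [358 335]
(array([ 455.9, -125. ]), array([ 46.3, 190. ]), [[405.0, -41.5], [462.70001220703125, -222.60000610351562], [506.79998779296875, -208.5], [449.1000061035156, -27.399999618530273]])
190.1 -72.3
46.3 17.7
190.1 107.7
46.3 -162.3
```

move_arm([
  {"tx":0.0095,"ty":0.0065,"tz":0.03,"ax":0,"ay":0,"az":-1.4,"jaw":0},
  {"tx":0,"ty":0,"tz":0.03,"ax":0,"ay":0,"az":0,"jaw":0},
  {"tx":0,"ty":0,"tz":0.02,"ax":0,"ay":0,"az":0,"jaw":0},
  {"tx":0,"ty":0,"tz":0,"ax":0,"ay":0,"az":0,"jaw":0},
])

```text
time: 3.05
tool_pos: [0.4363, -0.0642, 0.0398]
tool_rot: [0.002, 0.584, 0.812, -0.001]
contact_force: [-0.6, -0.2, 0.6]
gripper_width: 1.001
```

```bash
python3 d.py .4352 -.064 .001 107.7
```

```text
t 3.05 pos [ 0.4363 -0.0642  0.0398] xang 108.53 w 1.001 F [-0.6 -0.2  0.6]
tool shift mm [ 0.7 -1.  38.8] turn deg [0.09 0.25 0.83]
```

move_arm([
  {"tx":0.001,"ty":-0.001,"tz":0.02,"ax":0,"ay":0,"az":0.8,"jaw":0},
  {"tx":0,"ty":0,"tz":0.014,"ax":0,"ay":0,"az":0,"jaw":0},
  {"tx":0,"ty":0,"tz":0.004,"ax":0,"ay":0,"az":0,"jaw":0},
  {"tx":0,"ty":0,"tz":0,"ax":0,"ay":0,"az":0,"jaw":0},
])

```text
time: 3.45
tool_pos: [0.4376, -0.0645, 0.0044]
tool_rot: [0.004, 0.587, 0.809, -0.0]
contact_force: [-0.9, 0.2, -1.1]
gripper_width: 1.002
```

```bash
python3 d.py .4352 -.064 .001 107.7;python3 -c "
from h import *
grab('wrist','w2')"
```

```text
t 3.45 pos [ 0.4376 -0.0645  0.0044] xang 108.05 w 1.002 F [-0.9  0.2 -1.1]
tool shift mm [ 1.2 -2.2  3.4] turn deg [0.29 0.4  0.35]
```

View pics/w2.png

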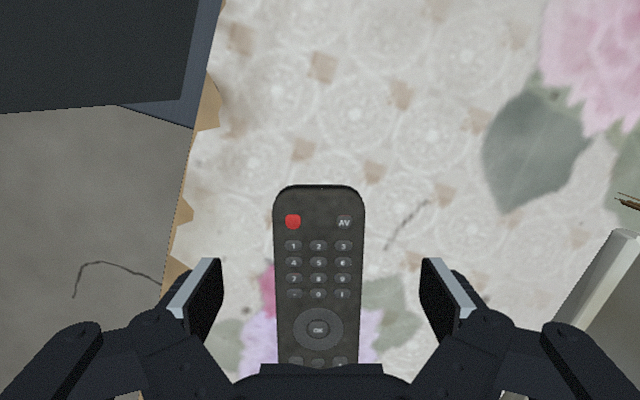

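The wrist view shows the remote (columns 273–365) centred between the pads (222 and 420). I'll lower the last few millimetres and close.

move_arm([
  {"tx":0.001,"ty":-0.001,"tz":0.003,"ax":0.3,"ay":0.4,"az":0.3,"jaw":0},
  {"tx":0,"ty":0,"tz":0,"ax":0,"ay":0,"az":0,"jaw":255},
  {"tx":0,"ty":0,"tz":0,"ax":0,"ay":0,"az":0,"jaw":255},
  {"tx":0,"ty":0,"tz":0,"ax":0,"ay":0,"az":0,"jaw":255},
  {"tx":0,"ty":0,"tz":0,"ax":0,"ay":0,"az":0,"jaw":255},
  {"tx":0,"ty":0,"tz":0,"ax":0,"ay":0,"az":0,"jaw":255},
  {"tx":0,"ty":0,"tz":0,"ax":0,"ay":0,"az":0,"jaw":255},
  {"tx":0,"ty":0,"tz":0,"ax":0,"ay":0,"az":0,"jaw":255},
])

```text
time: 4.3
tool_pos: [0.4396, -0.0649, 0.0055]
tool_rot: [0.003, 0.589, 0.808, 0.001]
contact_force: [-1.2, 0.7, -0.3]
gripper_width: -0.001
```

```bash
python3 d.py .4352 -.064 .031 107.7
```

```text
t 4.3 pos [ 0.4396 -0.0649  0.0055] xang 107.77 w -0.001 F [-1.2  0.7 -0.3]
tool shift mm [  2.1  -3.8 -25.5] turn deg [0.32 0.22 0.07]
```

```bash
python3 -c "
from h import *
grab('wrist','w3');grab('scene','s3')
f=load('s3');cv2.imwrite('pics/s3c.png',cv2.resize(f['color'][200:400,240:500,::-1],None,fx=3,fy=3))"
```

```text
(no output)
```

View pics/w3.png

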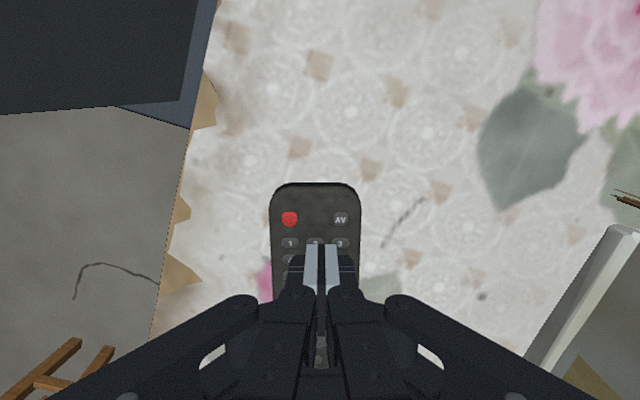

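View pics/s3c.png

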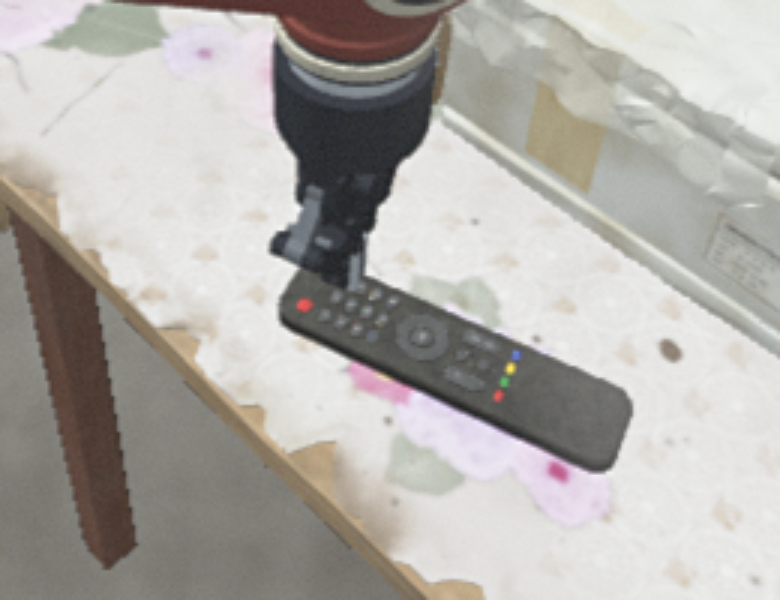

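```bash
python3 -c "
from h import *
s=manip.state();p=s['tool_pos'];print(p,s['contact_force'],s['joint_pos'])
for t in ('s3','w3'):
  f=load(t)
  for dz in (0,.0135,.02): print(t,dz,proj(f,p+[0,0,dz]).round(1))
"
```

```text
[ 0.4395876  -0.06487744  0.00548222] [-0.08509672 -0.03627165 -0.32407748] [-3.14396744e-01 -1.82526431e-01  2.18644376e+00  1.50117780e-04
  1.13092795e+00 -6.24551521e-01]
s3 0 [[352.5 301.5]]
s3 0.0135 [[352.8 296.8]]
s3 0.02 [[353.  294.5]]
w3 0 [[319.9 236.4]]
w3 0.0135 [[320.  247.2]]
w3 0.02 [[320. 253.]]
```

The scene crop shows the shut fingertips resting on top of the remote at about crop (355,288). The grasp was too high: the pads end well behind the TCP, so the grasp point (TCP + 19 mm) is what has to be at mid-height. I'll reopen, re-centre and go lower.

move_arm([
  {"tx":0,"ty":0,"tz":-0.03,"ax":0,"ay":0,"az":0,"jaw":0},
  {"tx":0,"ty":0,"tz":0,"ax":0,"ay":0,"az":0,"jaw":0},
  {"tx":0,"ty":0,"tz":0,"ax":0,"ay":0,"az":0,"jaw":0},
  {"tx":0,"ty":0,"tz":0,"ax":0,"ay":0,"az":0,"jaw":0},
  {"tx":0.002,"ty":-0.003,"tz":0,"ax":0,"ay":0,"az":0,"jaw":0},
  {"tx":0,"ty":0,"tz":0,"ax":0,"ay":0,"az":0,"jaw":0},
])

```text
time: 5.0
tool_pos: [0.4337, -0.0631, 0.0338]
tool_rot: [0.001, 0.589, 0.808, 0.0]
contact_force: [0.1, 0.6, 0.4]
gripper_width: 0.988
```

```bash
python3 - <<'E'
from m import *
import d
f=grab("wrist","w4");g=grab("scene","s4");hsv=cv2.cvtColor(f['color'],cv2.COLOR_RGB2HSV)
d.delta([.4352,-.064,-.0105],107.7)
K=(hsv[...,2]<95)
m=np.zeros(K.shape,np.uint8);m[100:330,230:410]=K[100:330,230:410]*255
c=max(cv2.findContours(m,0,1)[0],key=cv2.contourArea)[:,0]
print(c.min(0),c.max(0))
P=[]
for r in (200,230,260,290):
    xs=np.flatnonzero(m[r,240:400])+240;P.append(ray(f,[[xs[0],r],[xs[-1],r]],.019))
    print(r,xs[0],xs[-1],(P[-1][0]+P[-1][1])[:2]/2,np.linalg.norm(P[-1][0]-P[-1][1]))
M=np.array([(p[0]+p[1])/2 for p in P]);dd=M[0]-M[-1];print('ang',np.degrees(np.arctan2(dd[1],dd[0])))
top=c[:,1].min();print('A end',ray(f,[[320,top]],.019))
s=manip.state();print('tcp',s['tool_pos'])
E
```

```text
t 5.1 pos [ 0.4341 -0.0633  0.0339] xang 107.77 w 1.001 F [0.  0.4 0.2]
tool shift mm [-1.   0.8 44.4] turn deg [0.12 0.08 0.07]
[285 176] [363 329]
200 285 363 [ 0.43102915 -0.046827  ] 0.045282289952057624
230 286 362 [ 0.4368193  -0.06475485] 0.04539165510159728
260 287 361 [ 0.44295277 -0.08374572] 0.04550750773852008
290 288 359 [ 0.44915893 -0.10399324] 0.04499634554498351
ang 107.59597329895405
A end [[ 0.42445588 -0.03388429  0.019     ]]
tcp [ 0.43408065 -0.06328835  0.03393671]
```

View pics/w4.png

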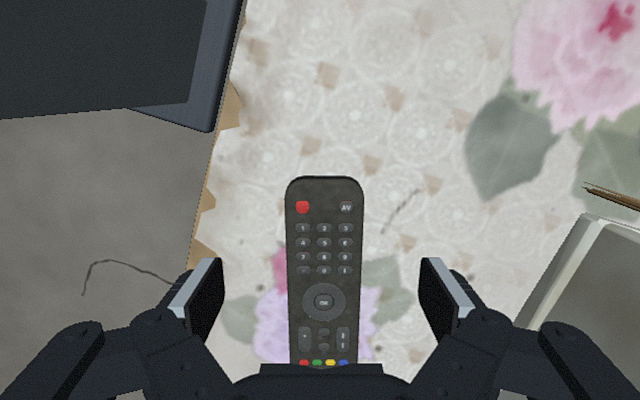

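move_arm([
  {"tx":0,"ty":0.001,"tz":0.02,"ax":0,"ay":0,"az":0,"jaw":0},
  {"tx":0,"ty":0,"tz":0.014,"ax":0,"ay":0,"az":0,"jaw":0},
  {"tx":0,"ty":0,"tz":0,"ax":0,"ay":0,"az":0,"jaw":0},
])

```text
time: 5.4
tool_pos: [0.4357, -0.0632, -0.0007]
tool_rot: [0.002, 0.589, 0.808, 0.001]
contact_force: [-0.2, -0.9, -0.2]
gripper_width: 0.997
```

```bash
python3 d.py .4364 -.0633 -.0105 107.6
```

```text
t 5.4 pos [ 0.4357 -0.0632 -0.0007] xang 107.76 w 0.997 F [-0.2 -0.9 -0.2]
tool shift mm [-0.3  0.6  9.8] turn deg [0.19 0.12 0.16]
```

move_arm([
  {"tx":0,"ty":0,"tz":0.006,"ax":0.2,"ay":0.1,"az":0,"jaw":0},
  {"tx":0,"ty":0,"tz":0.004,"ax":0,"ay":0,"az":0,"jaw":0},
])

```text
time: 5.6
tool_pos: [0.4364, -0.0634, -0.0103]
tool_rot: [0.001, 0.589, 0.808, -0.0]
contact_force: [0.1, -0.3, -0.7]
gripper_width: 0.999
```

```bash
python3 d.py .4364 -.0633 -.0105 107.6
```

```text
t 5.6 pos [ 0.4364 -0.0634 -0.0103] xang 107.76 w 0.999 F [ 0.1 -0.3 -0.7]
tool shift mm [0.1 0.1 0.2] turn deg [0.03 0.06 0.16]
```

No contact, and the tool is on target. Closing now.

move_arm([
  {"tx":0,"ty":0,"tz":0,"ax":0,"ay":0,"az":0,"jaw":255},
  {"tx":0,"ty":0,"tz":0,"ax":0,"ay":0,"az":0,"jaw":255},
  {"tx":0,"ty":0,"tz":0,"ax":0,"ay":0,"az":0,"jaw":255},
  {"tx":0,"ty":0,"tz":0,"ax":0,"ay":0,"az":0,"jaw":255},
  {"tx":0,"ty":0,"tz":0,"ax":0,"ay":0,"az":0,"jaw":255},
])

```text
time: 6.1
tool_pos: [0.4374, -0.0637, -0.0092]
tool_rot: [0.002, 0.589, 0.808, 0.0]
contact_force: [-0.6, -0.0, -0.5]
gripper_width: 0.148
```

```bash
python3 d.py .4364 -.0633 .03 107.6
```

```text
t 6.1 pos [ 0.4374 -0.0637 -0.0092] xang 107.77 w 0.148 F [-0.6 -0.  -0.5]
tool shift mm [  0.6  -0.8 -39.2] turn deg [0.12 0.13 0.17]
```

```bash
python3 -c "
from h import *
s=manip.state();print(s['gripper_width'],s['tool_pos'])
grab('wrist','w5');grab('scene','s5')
f=load('s5');cv2.imwrite('pics/s5c.png',cv2.resize(f['color'][220:380,280:480,::-1],None,fx=4,fy=3.6,interpolation=cv2.INTER_CUBIC))"
```

```text
0.14787819498836546 [ 0.43740893 -0.06369287 -0.00921647]
```

View pics/w5.png

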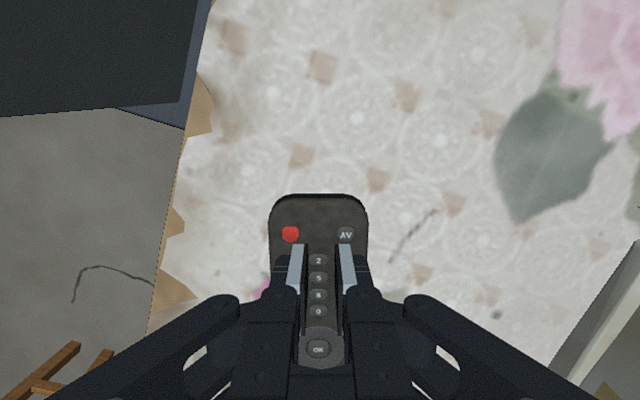

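View pics/s5c.png

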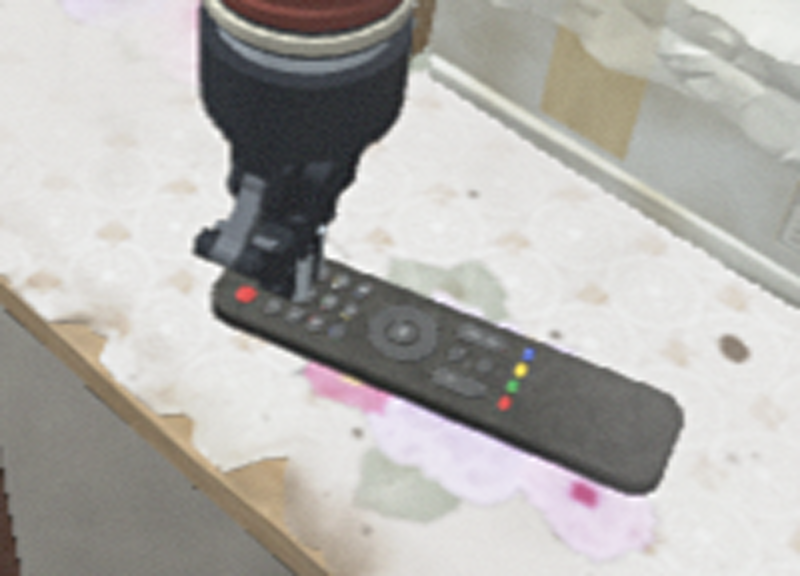

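```bash
python3 - <<'E'
from m import *
for tag,rows in(("w1",(160,200,240,300)),("w2",(225,250,280)),("w4",(200,240,280)),("w5",(215,225))):
    f=load(tag);im=f['color'];g=im.max(2).astype(int);sat=g-im.min(2)
    C=-np.array(f['R']).T@f['t'];print(tag,'cam',C.round(4),'fwd',np.array(f['R'])[2].round(3),f['intrinsics'][0][0])
    for r in rows:
        row=cv2.GaussianBlur(g.astype(np.float32)[r-2:r+3].mean(0)[None],(1,1),0)[0]
        x=320
        l=next(i for i in range(300,240,-1) if row[i]>100 and row[i-3]>110);rr=next(i for i in range(335,400) if row[i]>100 and row[i+3]>110)
        P=ray(f,[[l+.5,r],[rr-.5,r]],.019);w=np.linalg.norm(P[0]-P[1]);print(r,l,rr,w.round(4),'height err for 48mm',((C[2]-.019)*(.0478/w-1)).round(4))
E
```

```text
w1 cam [ 0.4103 -0.0005  0.2923] fwd [ 0.083 -0.289 -0.954] 338.2751940885425
160 300 343 0.0344 height err for 48mm 0.1065
200 300 359 0.0493 height err for 48mm -0.0082
240 300 358 0.0503 height err for 48mm -0.0136
300 300 358 0.0534 height err for 48mm -0.0287
w2 cam [0.4131 0.0097 0.176 ] fwd [ 0.1   -0.289 -0.952] 338.2751940885425
225 299 339 0.0195 height err for 48mm 0.2272
250 273 363 0.0457 height err for 48mm 0.0073
280 274 340 0.0344 height err for 48mm 0.0613
w4 cam [0.4104 0.0103 0.2058] fwd [ 0.093 -0.285 -0.954] 338.2751940885425
200 284 364 0.0459 height err for 48mm 0.0079
240 285 362 0.0458 height err for 48mm 0.008
280 286 361 0.0464 height err for 48mm 0.0055
w5 cam [0.4139 0.01   0.1627] fwd [ 0.094 -0.286 -0.954] 338.2751940885425
215 268 367 0.0444 height err for 48mm 0.011
225 267 369 0.0462 height err for 48mm 0.005
```

```bash
python3 - <<'E'
from h import *
x=np.array([-.305,.952,0]);y=np.array([.952,.305,0])
for t,s,p,o in (('w3','s3',[.4396,-.0649,.0055],0),('w5','s5',[.4374,-.0637,-.0092],.0063)):
  for dz in (0,.006,.012,.019,.025,.03):
    P=np.array(p)+[0,0,dz]
    print(t,dz,'wrist +x edge',[proj(load(t),P+.011*x+k*o*y).round(0).tolist() for k in(-1,1)],'scene -x,+x edge',[proj(load(s),P+j*.011*x-o*y).round(0).tolist() for j in(-1,1)])
for t,b in(('w3',(250,380,220,380)),('w5',(250,380,180,380))):
    f=load(t);cv2.imwrite(f'pics/{t}z.png',cv2.resize(f['color'][b[2]:b[3],b[0]:b[1],::-1],None,fx=3,fy=3,interpolation=cv2.INTER_CUBIC))
f=load('s3');a=cv2.resize(f['color'][250:330,310:400,::-1],None,fx=7,fy=7,interpolation=cv2.INTER_CUBIC);cv2.imwrite('pics/s3z.png',a)
E
```

```text
w3 0 wrist +x edge [[[320.0, 218.0]], [[320.0, 218.0]]] scene -x,+x edge [[[358.0, 304.0]], [[347.0, 299.0]]]
w3 0.006 wrist +x edge [[[320.0, 222.0]], [[320.0, 222.0]]] scene -x,+x edge [[[359.0, 302.0]], [[347.0, 297.0]]]
w3 0.012 wrist +x edge [[[320.0, 226.0]], [[320.0, 226.0]]] scene -x,+x edge [[[359.0, 300.0]], [[347.0, 295.0]]]
w3 0.019 wrist +x edge [[[320.0, 232.0]], [[320.0, 232.0]]] scene -x,+x edge [[[359.0, 298.0]], [[347.0, 292.0]]]
w3 0.025 wrist +x edge [[[320.0, 237.0]], [[320.0, 237.0]]] scene -x,+x edge [[[359.0, 295.0]], [[347.0, 290.0]]]
w3 0.03 wrist +x edge [[[320.0, 242.0]], [[320.0, 242.0]]] scene -x,+x edge [[[359.0, 294.0]], [[347.0, 288.0]]]
w5 0 wrist +x edge [[[308.0, 218.0]], [[332.0, 218.0]]] scene -x,+x edge [[[355.0, 312.0]], [[343.0, 307.0]]]
w5 0.006 wrist +x edge [[[308.0, 222.0]], [[332.0, 222.0]]] scene -x,+x edge [[[355.0, 310.0]], [[344.0, 305.0]]]
w5 0.012 wrist +x edge [[[308.0, 226.0]], [[332.0, 226.0]]] scene -x,+x edge [[[355.0, 308.0]], [[344.0, 303.0]]]
w5 0.019 wrist +x edge [[[307.0, 232.0]], [[333.0, 232.0]]] scene -x,+x edge [[[355.0, 306.0]], [[344.0, 300.0]]]
w5 0.025 wrist +x edge [[[307.0, 237.0]], [[333.0, 237.0]]] scene -x,+x edge [[[356.0, 304.0]], [[344.0, 298.0]]]
w5 0.03 wrist +x edge [[[306.0, 241.0]], [[334.0, 241.0]]] scene -x,+x edge [[[356.0, 302.0]], [[344.0, 297.0]]]
```

View pics/w3z.png

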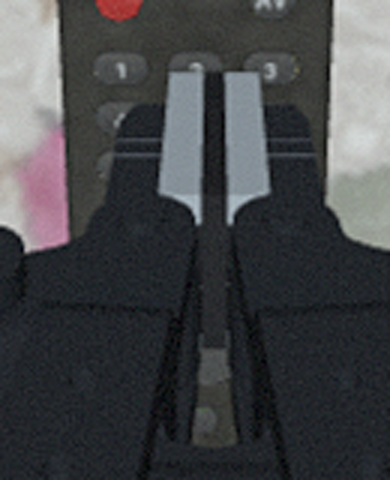

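View pics/w5z.png

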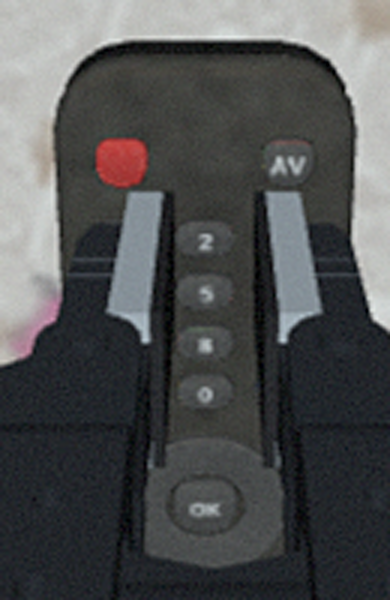

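View pics/s3z.png

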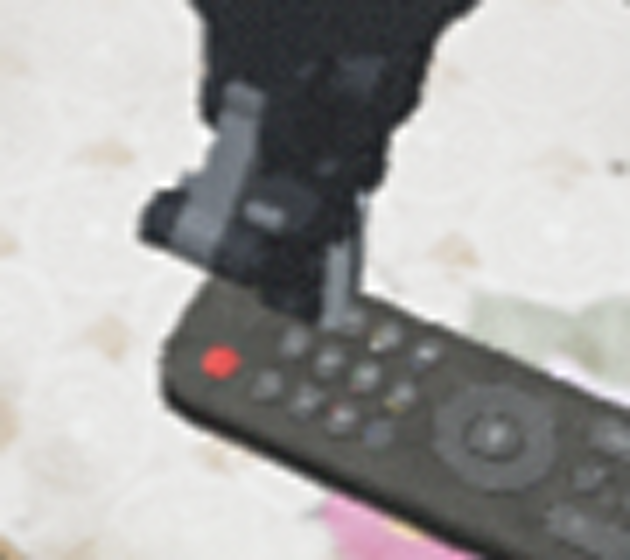

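The wrist and scene crops put the pad tips (wrist about (300,244), scene about (355,303)) roughly 25–28 mm above the reported TCP, and they rest on the remote's top. So the measured offset decides: the reported z has to be about −0.027. I'll go down in small steps and watch the force.

move_arm([
  {"tx":0,"ty":0,"tz":-0.02,"ax":0,"ay":0,"az":0,"jaw":0},
  {"tx":0,"ty":0,"tz":0,"ax":0,"ay":0,"az":0,"jaw":0},
  {"tx":0,"ty":0,"tz":0,"ax":0,"ay":0,"az":0,"jaw":0},
  {"tx":0,"ty":0,"tz":0,"ax":0,"ay":0,"az":0,"jaw":0},
  {"tx":0,"ty":0,"tz":0.012,"ax":0,"ay":0,"az":0,"jaw":0},
  {"tx":0,"ty":0,"tz":0.01,"ax":0,"ay":0,"az":0,"jaw":0},
])

```text
time: 6.8
tool_pos: [0.4372, -0.0637, -0.013]
tool_rot: [0.002, 0.589, 0.808, 0.0]
contact_force: [-0.4, 0.5, -0.3]
gripper_width: 0.992
```

```bash
python3 d.py .4364 -.0633 -.027 107.6; python3 -c "
from h import *
f=grab('scene','s6');cv2.imwrite('pics/s6z.png',cv2.resize(f['color'][240:340,310:430,::-1],None,fx=6,fy=6,interpolation=cv2.INTER_CUBIC))"
```

```text
t 6.8 pos [ 0.4372 -0.0637 -0.013 ] xang 107.76 w 0.992 F [-0.4  0.5 -0.3]
tool shift mm [ 0.6 -0.7 14. ] turn deg [0.15 0.15 0.16]
```

View pics/s6z.png

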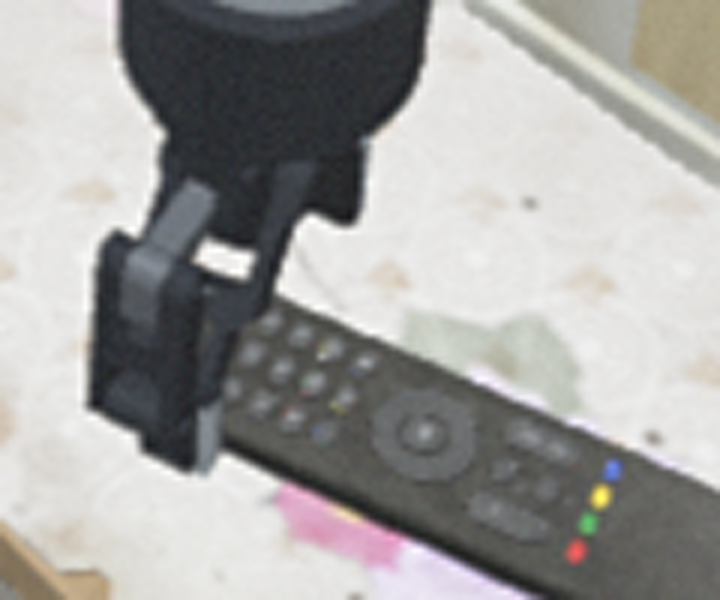

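```bash
python3 - <<'E'
from h import *
x=np.array([-.305,.952,0]);y=np.array([.952,.305,0]);p=np.array([.4372,-.0637,0])
for z in(0,.01,.02,.03):
  print(z,proj(load('s6'),p-.011*x-.0425*y+[0,0,z]).round(1),proj(load('s6'),p-.011*x-.050*y+[0,0,z]).round(1))
E
```

```text
0 [[345.6 326.2]] [[343.5 329.8]]
0.01 [[345.7 322.8]] [[343.6 326.4]]
0.02 [[345.9 319.4]] [[343.8 323. ]]
0.03 [[346.  315.9]] [[343.9 319.5]]
```

move_arm([
  {"tx":0,"ty":-0.001,"tz":0.006,"ax":0.1,"ay":0.1,"az":0,"jaw":0},
  {"tx":0,"ty":0,"tz":0.005,"ax":0,"ay":0,"az":0,"jaw":0},
  {"tx":0,"ty":0,"tz":0.003,"ax":0,"ay":0,"az":0,"jaw":0},
])

```text
time: 7.15
tool_pos: [0.4331, -0.0631, -0.0321]
tool_rot: [-0.003, 0.59, 0.808, -0.001]
contact_force: [0.7, -0.0, 0.0]
gripper_width: 0.999
```

```bash
python3 d.py .4364 -.0633 -.027 107.6
```

```text
t 7.15 pos [ 0.4331 -0.0631 -0.0321] xang 107.75 w 0.999 F [ 0.7 -0.   0. ]
tool shift mm [-1.2  3.1 -5.1] turn deg [-0.3  -0.2   0.15]
```

move_arm([
  {"tx":0,"ty":0,"tz":0,"ax":0,"ay":0,"az":0,"jaw":0},
])

```text
time: 7.25
tool_pos: [0.4325, -0.0629, -0.0328]
tool_rot: [-0.004, 0.59, 0.808, -0.001]
contact_force: [-0.5, -1.2, 0.4]
gripper_width: 1.002
```

```bash
python3 d.py .4364 -.0633 -.027 107.6; python3 -c "
from h import *
grab('wrist','w7');f=grab('scene','s7');cv2.imwrite('pics/s7z.png',cv2.resize(f['color'][240:340,310:430,::-1],None,fx=6,fy=6,interpolation=cv2.INTER_CUBIC))"; python3 d.py .4364 -.0633 -.027 107.6
```

```text
t 7.25 pos [ 0.4325 -0.0629 -0.0328] xang 107.75 w 1.002 F [-0.5 -1.2  0.4]
tool shift mm [-1.5  3.6 -5.8] turn deg [-0.36 -0.25  0.15]
t 7.35 pos [ 0.433  -0.0631 -0.0322] xang 107.75 w 0.998 F [ 0.3  0.1 -0. ]
tool shift mm [-1.2  3.1 -5.2] turn deg [-0.31 -0.21  0.15]
```

View pics/s7z.png

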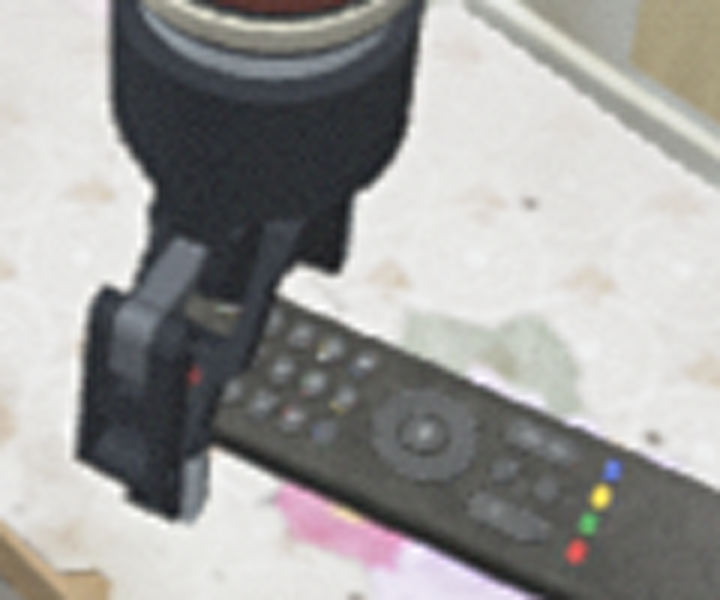

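View pics/w7.png

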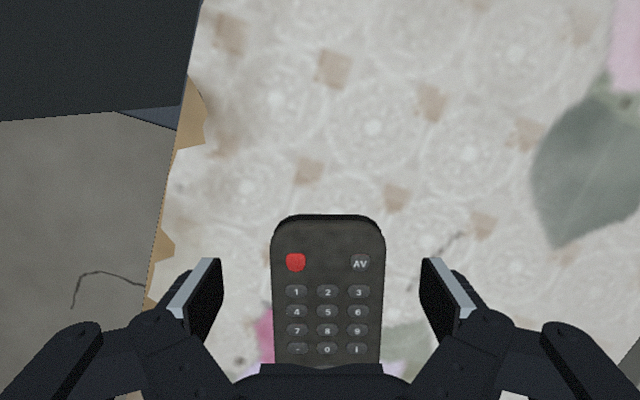

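The scene crop shows the open tips at about (341,327), only some 4 mm above the desk. The jaws swing forward as they close, so I'll raise about 6 mm and re-centre +3 mm in y.

move_arm([
  {"tx":-0.001,"ty":0.003,"tz":-0.006,"ax":-0.3,"ay":-0.2,"az":0.1,"jaw":0},
  {"tx":0,"ty":0,"tz":0,"ax":0,"ay":0,"az":0,"jaw":0},
])

```text
time: 7.55
tool_pos: [0.4373, -0.0634, -0.0249]
tool_rot: [0.001, 0.59, 0.807, 0.0]
contact_force: [0.5, -0.4, 0.7]
gripper_width: 1.0
```

```bash
python3 d.py .4364 -.0633 -.026 107.6
```

```text
t 7.55 pos [ 0.4373 -0.0634 -0.0249] xang 107.64 w 1.0 F [ 0.5 -0.4  0.7]
tool shift mm [ 0.3 -0.8  1.1] turn deg [0.1  0.06 0.04]
```

move_arm([
  {"tx":0,"ty":-0.001,"tz":0.001,"ax":0,"ay":0,"az":0,"jaw":255},
  {"tx":0,"ty":0,"tz":0,"ax":0,"ay":0,"az":0,"jaw":255},
  {"tx":0,"ty":0,"tz":0,"ax":0,"ay":0,"az":0,"jaw":255},
  {"tx":0,"ty":0,"tz":0,"ax":0,"ay":0,"az":0,"jaw":255},
  {"tx":0,"ty":0,"tz":0,"ax":0,"ay":0,"az":0,"jaw":255},
])

```text
time: 8.05
tool_pos: [0.4376, -0.0641, -0.0243]
tool_rot: [0.002, 0.59, 0.807, 0.001]
contact_force: [0.1, 0.7, -0.3]
gripper_width: 0.53
```

```bash
python3 d.py .4364 -.0633 .0 107.6; python3 -c "
from h import *
grab('wrist','w8');f=grab('scene','s8');cv2.imwrite('pics/s8z.png',cv2.resize(f['color'][240:340,310:430,::-1],None,fx=6,fy=6,interpolation=cv2.INTER_CUBIC))"
```

```text
t 8.05 pos [ 0.4376 -0.0641 -0.0243] xang 107.65 w 0.53 F [ 0.1  0.7 -0.3]
tool shift mm [  1.1  -0.8 -24.3] turn deg [0.24 0.17 0.05]
```

View pics/s8z.png

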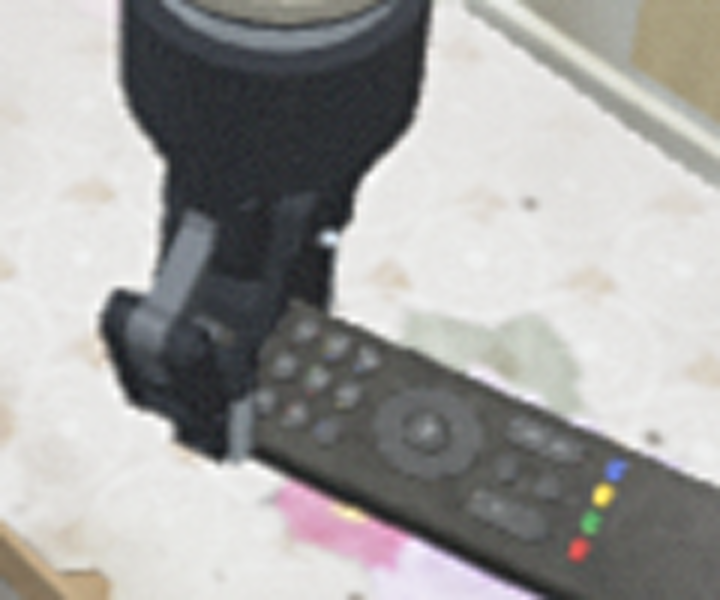

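View pics/w8.png

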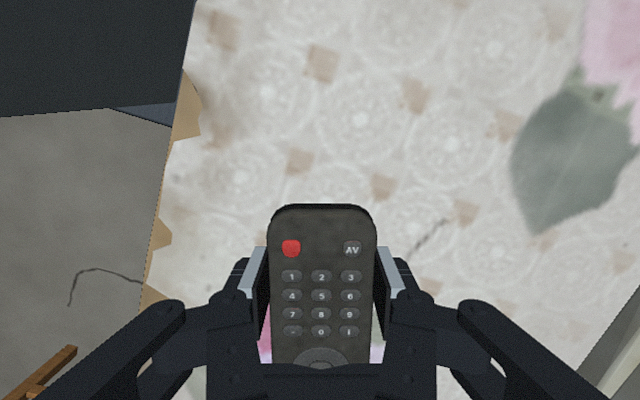

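The scene and wrist views show the pads on both sides of the remote, with the opening at 0.53, or about 45 mm. Next is a lift test.

move_arm([
  {"tx":0,"ty":0,"tz":0,"ax":0,"ay":0,"az":0,"jaw":255},
  {"tx":0,"ty":0,"tz":0,"ax":0,"ay":0,"az":0,"jaw":255},
  {"tx":0,"ty":0,"tz":-0.01,"ax":0,"ay":0,"az":0,"jaw":255},
  {"tx":0,"ty":0,"tz":-0.02,"ax":0,"ay":0,"az":0,"jaw":255},
  {"tx":0,"ty":0,"tz":-0.01,"ax":0,"ay":0,"az":0,"jaw":255},
  {"tx":0,"ty":0,"tz":0,"ax":0,"ay":0,"az":0,"jaw":255},
])

```text
time: 8.75
tool_pos: [0.4357, -0.0633, 0.0166]
tool_rot: [0.0, 0.59, 0.807, 0.0]
contact_force: [0.5, 0.8, -1.5]
gripper_width: 0.534
```

```bash
python3 d.py .39 .24 .02 107.6; python3 -c "
from h import *
grab('wrist','w9');f=grab('scene','s9');cv2.imwrite('pics/s9z.png',cv2.resize(f['color'][220:380,300:480,::-1],None,fx=4,fy=3.6,interpolation=cv2.INTER_CUBIC))"
```

```text
t 8.75 pos [ 0.4357 -0.0633  0.0166] xang 107.63 w 0.534 F [ 0.5  0.8 -1.5]
tool shift mm [302.9  48.4  -3.4] turn deg [0.06 0.   0.03]
```

View pics/s9z.png

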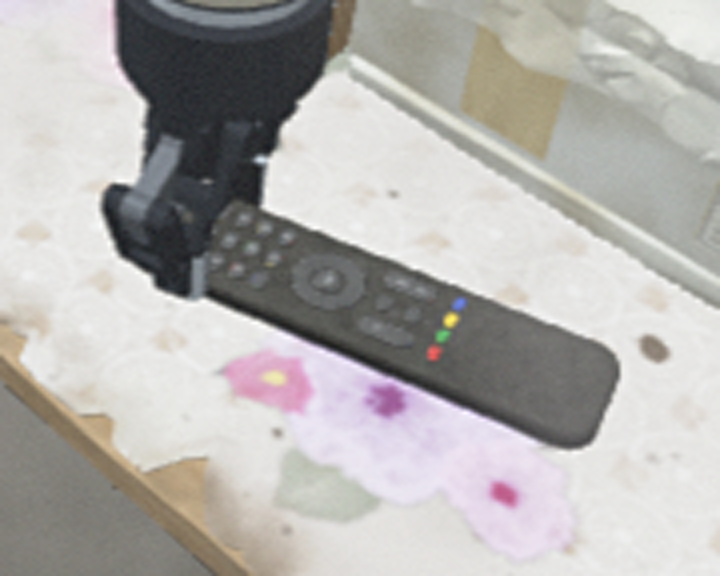

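View pics/w9.png

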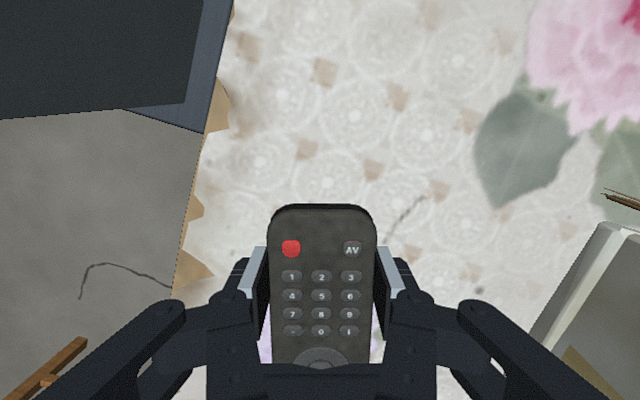

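The remote is lifted clear and level. Now I'll carry it left before swinging it.

move_arm([
  {"tx":0.02,"ty":0.003,"tz":0,"ax":0,"ay":0,"az":0,"jaw":255},
  {"tx":0.036,"ty":0.006,"tz":0,"ax":0,"ay":0,"az":0,"jaw":255},
  {"tx":0.036,"ty":0.006,"tz":0,"ax":0,"ay":0,"az":0,"jaw":255},
  {"tx":0.036,"ty":0.006,"tz":0,"ax":0,"ay":0,"az":0,"jaw":255},
  {"tx":0.036,"ty":0.006,"tz":0,"ax":0,"ay":0,"az":0,"jaw":255},
  {"tx":0.036,"ty":0.006,"tz":0,"ax":0,"ay":0,"az":0,"jaw":255},
  {"tx":0.036,"ty":0.006,"tz":0,"ax":0,"ay":0,"az":0,"jaw":255},
  {"tx":0.036,"ty":0.006,"tz":0,"ax":0,"ay":0,"az":0,"jaw":255},
  {"tx":0.025,"ty":0.003,"tz":0,"ax":0,"ay":0,"az":0,"jaw":255},
])

```text
time: 9.75
tool_pos: [0.3855, 0.2423, 0.0089]
tool_rot: [-0.004, 0.594, 0.804, -0.003]
contact_force: [-0.2, 0.4, -2.0]
gripper_width: 0.534
```

```bash
python3 d.py .39 .24 .0166 178.7
```

```text
t 9.75 pos [0.3855 0.2423 0.0089] xang 107.1 w 0.534 F [-0.2  0.4 -2. ]
tool shift mm [-3.5  3.5 -7.7] turn deg [ -0.36  -0.45 -71.6 ]
```

move_arm([
  {"tx":0,"ty":0,"tz":-0.008,"ax":-0.3,"ay":-0.4,"az":0,"jaw":255},
  {"tx":0,"ty":0,"tz":0,"ax":0,"ay":0,"az":-6,"jaw":255},
  {"tx":0,"ty":0,"tz":0,"ax":0,"ay":0,"az":-8,"jaw":255},
  {"tx":0,"ty":0,"tz":0,"ax":0,"ay":0,"az":-8,"jaw":255},
  {"tx":0,"ty":0,"tz":0,"ax":0,"ay":0,"az":-8,"jaw":255},
  {"tx":0,"ty":0,"tz":0,"ax":0,"ay":0,"az":-8,"jaw":255},
  {"tx":0,"ty":0,"tz":0,"ax":0,"ay":0,"az":-8,"jaw":255},
  {"tx":0,"ty":0,"tz":0,"ax":0,"ay":0,"az":-8,"jaw":255},
  {"tx":0,"ty":0,"tz":0,"ax":0,"ay":0,"az":-8,"jaw":255},
  {"tx":0,"ty":0,"tz":0,"ax":0,"ay":0,"az":-6,"jaw":255},
  {"tx":0,"ty":0,"tz":0,"ax":0,"ay":0,"az":0,"jaw":255},
])

```text
time: 10.85
tool_pos: [0.3798, 0.2373, 0.0104]
tool_rot: [-0.007, 0.017, 1.0, -0.008]
contact_force: [1.2, -0.1, -1.8]
gripper_width: 0.532
```

```bash
python3 d.py .39 .24 .0166 178.7;python3 -c "
from h import *
grab('wrist','w10');grab('scene','s10');grab('top','t10')"
```

```text
t 10.85 pos [0.3798 0.2373 0.0104] xang 178.03 w 0.532 F [ 1.2 -0.1 -1.8]
tool shift mm [-10.    2.9  -6.4] turn deg [-0.89 -0.79 -0.66]
```

View pics/s10.png

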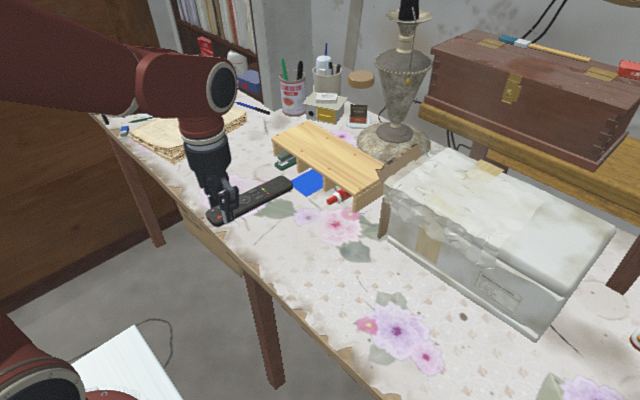

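View pics/t10.png

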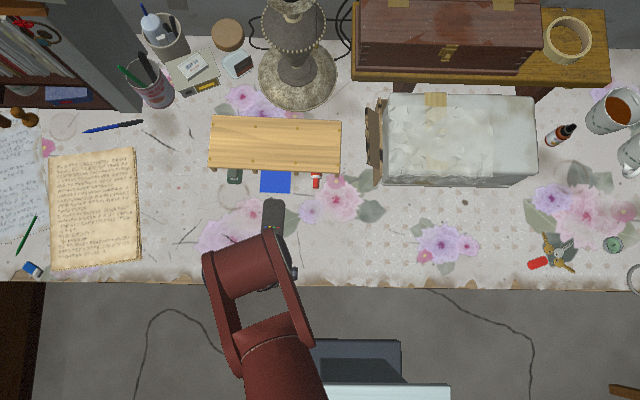

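View pics/w10.png

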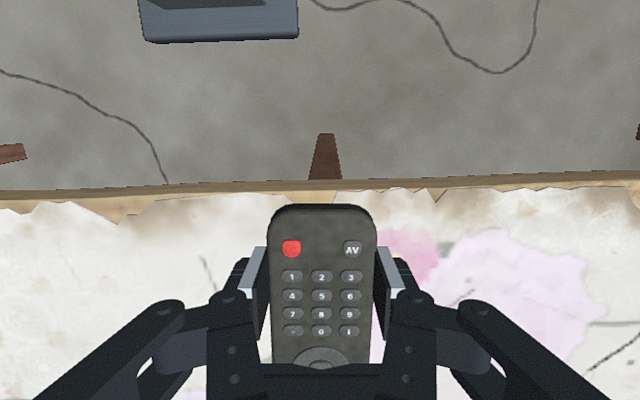

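The top view shows the remote's front at about (273,205), lined up with the blue strip at (275,181). I'll measure the alignment after levelling and lowering.

move_arm([
  {"tx":-0.004,"ty":0.002,"tz":0.008,"ax":-0.9,"ay":-0.8,"az":-0.6,"jaw":255},
  {"tx":0,"ty":0,"tz":0.008,"ax":0,"ay":0,"az":0,"jaw":255},
  {"tx":0,"ty":0,"tz":0,"ax":0,"ay":0,"az":0,"jaw":255},
])

```text
time: 11.3
tool_pos: [0.3842, 0.2391, -0.006]
tool_rot: [0.001, 0.015, 1.0, 0.0]
contact_force: [-0.5, -0.8, -2.2]
gripper_width: 0.535
```

```bash
python3 - <<'E'
from m import *
import d
d.delta([.40,.24,-.0145],178.7)
f=grab('top','t11');g=grab('scene','s11')
hsv=cv2.cvtColor(f['color'],cv2.COLOR_RGB2HSV);K=(hsv[...,2]<100)
M=[]
zt=manip.state()['tool_pos'][2]+.0243+.0095;print('mid z',zt)
for r in range(203,232,4):
    xs=np.flatnonzero(K[r,255:295])+255
    if len(xs): P=ray(f,[[xs[0]-.5,r],[xs[-1]+.5,r]],zt);M.append((P[0]+P[1])/2);print(r,xs[0],xs[-1],((P[0]+P[1])/2).round(4),np.linalg.norm(P[0]-P[1]).round(4))
M=np.array(M);v=np.polyfit(M[:,0],M[:,1],1);print('yaw',np.degrees(np.arctan(v[0])),'y at .605',np.polyval(v,.605))
rows=[r for r in range(185,215) if K[r,270:277].all()];print('front row',rows[0],ray(f,[[273,rows[0]-.5]],zt))
cv2.imwrite('pics/t11c.png',cv2.resize(f['color'][150:250,220:330,::-1],None,fx=6,fy=6,interpolation=cv2.INTER_CUBIC))
cv2.imwrite('pics/s11c.png',cv2.resize(g['color'][110:240,190:390,::-1],None,fx=4,fy=4,interpolation=cv2.INTER_CUBIC))
E
```

```text
t 11.3 pos [ 0.3842  0.2391 -0.006 ] xang 178.3 w 0.535 F [-0.5 -0.8 -2.2]
tool shift mm [-15.8   1.4   8.6] turn deg [ 0.03  0.06 -0.4 ]
mid z 0.028762904542324275
203 263 284 [0.5349 0.2343 0.0288] 0.0489
207 263 284 [0.5259 0.234  0.0288] 0.0488
211 263 284 [0.5169 0.2337 0.0288] 0.0487
215 262 283 [0.5078 0.2355 0.0288] 0.0486
219 262 283 [0.4989 0.2352 0.0288] 0.0486
223 262 283 [0.4899 0.2348 0.0288] 0.0485
227 261 282 [0.481  0.2367 0.0288] 0.0484
231 261 282 [0.4721 0.2363 0.0288] 0.0483
yaw -2.3256294133241604 y at .605 0.2309412506393676
front row 199 [[0.54512378 0.23585966 0.0287629 ]]
```

View pics/t11c.png

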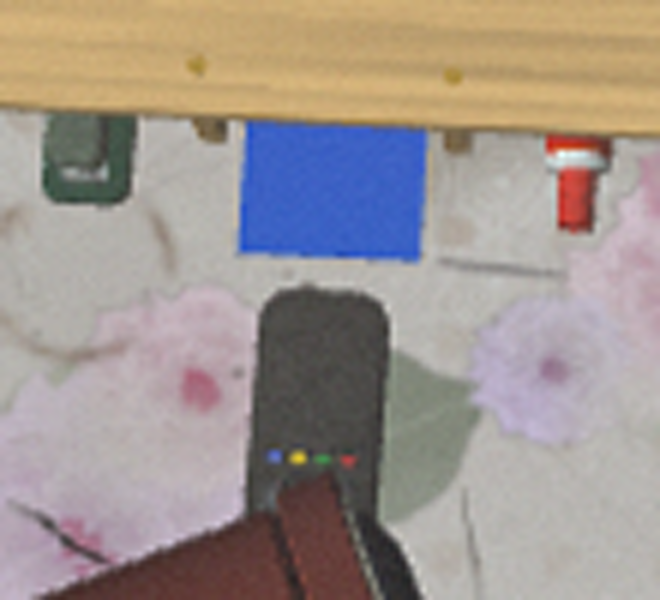

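View pics/s11c.png

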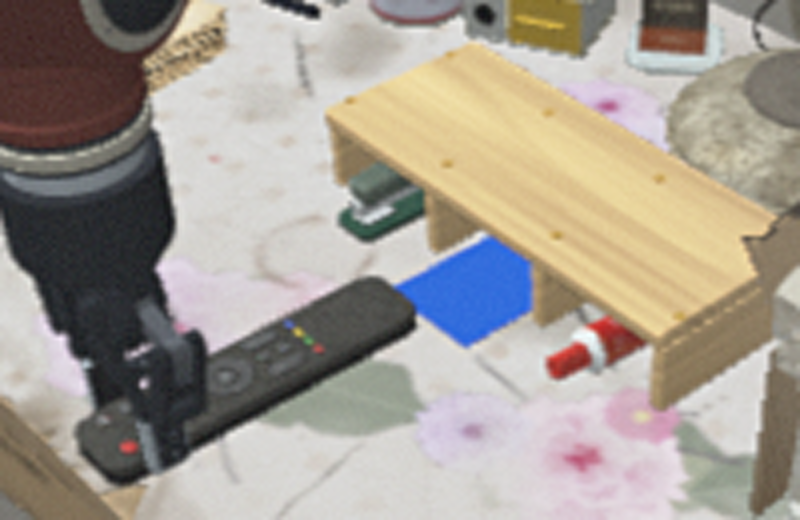

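move_arm([
  {"tx":0,"ty":0.002,"tz":0.004,"ax":0,"ay":0,"az":-0.5,"jaw":255},
  {"tx":-0.012,"ty":0,"tz":0.003,"ax":0,"ay":0,"az":0,"jaw":255},
  {"tx":-0.012,"ty":0,"tz":0,"ax":0,"ay":0,"az":0,"jaw":255},
  {"tx":-0.012,"ty":0,"tz":0,"ax":0,"ay":0,"az":0,"jaw":255},
  {"tx":0,"ty":0,"tz":0,"ax":0,"ay":0,"az":0,"jaw":255},
])

```text
time: 11.9
tool_pos: [0.4237, 0.2419, -0.0113]
tool_rot: [0.002, 0.01, 1.0, 0.001]
contact_force: [0.4, 0.4, -1.2]
gripper_width: 0.536
```

```bash
python3 - <<'E'
from m import *
import d
d.delta([.554,.2365,-.0145],178.7)
f=grab('top','t12');g=grab('scene','s12')
hsv=cv2.cvtColor(f['color'],cv2.COLOR_RGB2HSV);K=(hsv[...,2]<100)
M=[]
zt=manip.state()['tool_pos'][2]+.0243+.0095
for r in range(184,222,3):
    xs=np.flatnonzero(K[r,255:295])+255
    if len(xs): P=ray(f,[[xs[0]-.5,r],[xs[-1]+.5,r]],zt);M.append((P[0]+P[1])/2)
M=np.array(M);v=np.polyfit(M[:,0],M[:,1],1);print('yaw',np.degrees(np.arctan(v[0])),'y at .555',np.polyval(v,.555),'.605',np.polyval(v,.605))
cv2.imwrite('pics/s12c.png',cv2.resize(g['color'][110:240,190:390,::-1],None,fx=4,fy=4,interpolation=cv2.INTER_CUBIC))
E
```

```text
t 11.9 pos [ 0.4237  0.2419 -0.0113] xang 178.9 w 0.536 F [ 0.4  0.4 -1.2]
tool shift mm [-130.3   -2.9    3.7] turn deg [0.11 0.24 0.2 ]
yaw -1.0941735155641172 y at .555 0.23932718416286536 .605 0.23837222154899246
```

View pics/s12c.png

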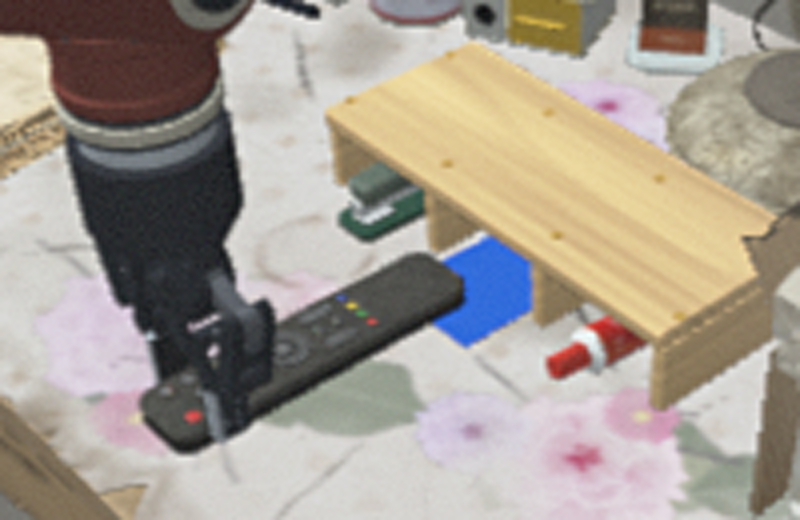

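The scene crop shows the remote's nose at about (440,270), over the strip and pointing into the middle bay. I'll trim y by −2.5 mm and slide in.

move_arm([
  {"tx":-0.006,"ty":-0.0025,"tz":0.003,"ax":0,"ay":0.2,"az":0.1,"jaw":255},
  {"tx":-0.014,"ty":0,"tz":0,"ax":0,"ay":0,"az":0,"jaw":255},
  {"tx":-0.014,"ty":0,"tz":0,"ax":0,"ay":0,"az":0,"jaw":255},
  {"tx":-0.014,"ty":0,"tz":0,"ax":0,"ay":0,"az":0,"jaw":255},
  {"tx":0,"ty":0,"tz":0,"ax":0,"ay":0,"az":0,"jaw":255},
])

```text
time: 12.5
tool_pos: [0.4739, 0.2377, -0.0153]
tool_rot: [-0.0, 0.01, 1.0, 0.001]
contact_force: [-0.5, -0.3, -0.6]
gripper_width: 0.54
```

```bash
python3 - <<'E'
from m import *
import d
d.delta([.554,.2365,-.0145],178.7)
f=grab('top','t13');g=grab('scene','s13')
cv2.imwrite('pics/t13c.png',cv2.resize(f['color'][150:250,220:330,::-1],None,fx=5,fy=5,interpolation=cv2.INTER_CUBIC))
cv2.imwrite('pics/s13c.png',cv2.resize(g['color'][110:240,190:390,::-1],None,fx=4,fy=4,interpolation=cv2.INTER_CUBIC))
E
```

```text
t 12.5 pos [ 0.4739  0.2377 -0.0153] xang 178.83 w 0.54 F [-0.5 -0.3 -0.6]
tool shift mm [-80.1   0.4  -0.8] turn deg [ 0.09 -0.04  0.13]
```

View pics/t13c.png

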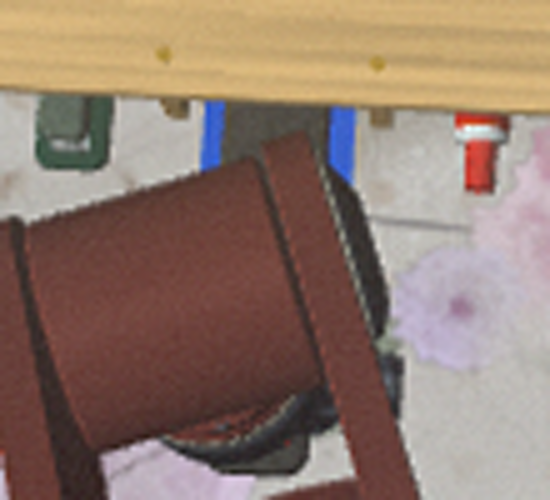

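View pics/s13c.png

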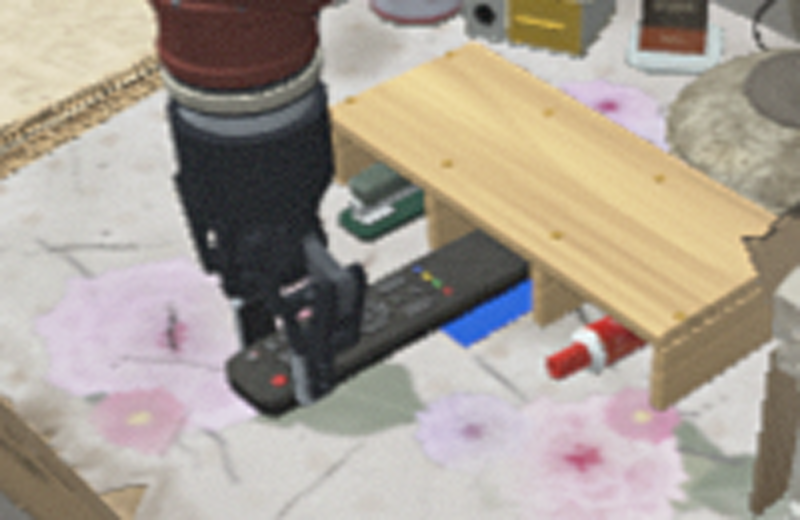

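Both views show the nose inside the middle bay, centred, with strip showing on both sides in the top crop at about (212,130) and (342,130). I'll continue and lower it towards the strip.

move_arm([
  {"tx":-0.012,"ty":0,"tz":0,"ax":0,"ay":0,"az":0,"jaw":255},
  {"tx":-0.012,"ty":0,"tz":0,"ax":0,"ay":0,"az":0,"jaw":255},
  {"tx":-0.012,"ty":0,"tz":0.001,"ax":0,"ay":0,"az":0,"jaw":255},
  {"tx":-0.012,"ty":0,"tz":0.001,"ax":0,"ay":0,"az":0,"jaw":255},
  {"tx":0,"ty":0,"tz":0,"ax":0,"ay":0,"az":0,"jaw":255},
])

```text
time: 13.1
tool_pos: [0.5232, 0.2366, -0.0186]
tool_rot: [-0.002, 0.01, 1.0, 0.0]
contact_force: [0.0, 0.3, -1.1]
gripper_width: 0.529
```

```bash
python3 - <<'E'
from m import *
import d
d.delta([.554,.2365,-.02],178.7)
g=grab('scene','s14')
cv2.imwrite('pics/s14c.png',cv2.resize(g['color'][110:240,190:390,::-1],None,fx=4,fy=4,interpolation=cv2.INTER_CUBIC))
E
```

```text
t 13.1 pos [ 0.5232  0.2366 -0.0186] xang 178.89 w 0.529 F [ 0.   0.3 -1.1]
tool shift mm [-30.8   0.5   1.3] turn deg [ 0.04 -0.19  0.19]
```

View pics/s14c.png

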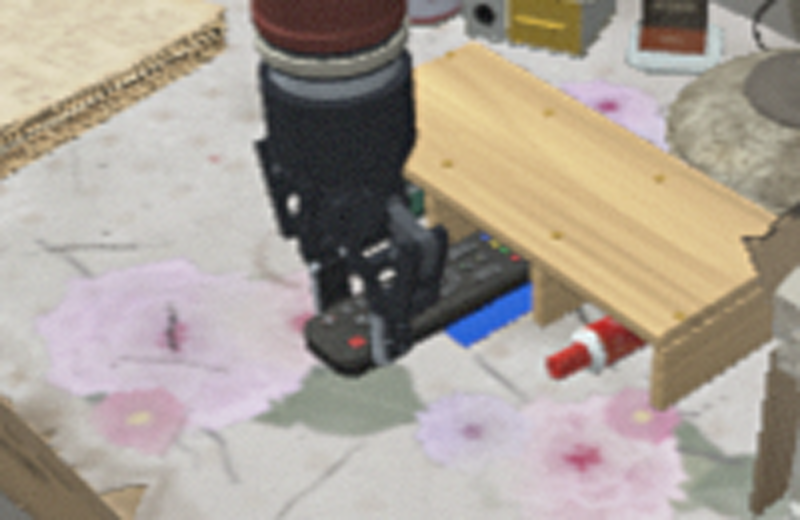

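move_arm([
  {"tx":-0.01,"ty":0,"tz":0.001,"ax":0,"ay":-0.2,"az":0.1,"jaw":255},
  {"tx":-0.01,"ty":0,"tz":0.001,"ax":0,"ay":0,"az":0,"jaw":255},
  {"tx":0,"ty":0,"tz":0,"ax":0,"ay":0,"az":0,"jaw":255},
])

```text
time: 13.45
tool_pos: [0.5432, 0.2361, -0.0214]
tool_rot: [-0.001, 0.01, 1.0, 0.0]
contact_force: [0.9, 0.2, -1.5]
gripper_width: 0.531
```

```bash
python3 d.py .554 .2365 -.022 178.7
```

```text
t 13.45 pos [ 0.5432  0.2361 -0.0214] xang 178.81 w 0.531 F [ 0.9  0.2 -1.5]
tool shift mm [-10.7   0.7   0.6] turn deg [ 0.02 -0.08  0.11]
```

Small steps now, watching for contact at the back.

move_arm([
  {"tx":-0.004,"ty":0,"tz":0,"ax":0,"ay":0,"az":0,"jaw":255},
  {"tx":-0.003,"ty":0,"tz":0,"ax":0,"ay":0,"az":0,"jaw":255},
])

```text
time: 13.65
tool_pos: [0.5502, 0.2359, -0.0218]
tool_rot: [-0.001, 0.01, 1.0, 0.0]
contact_force: [-0.6, -0.1, -2.1]
gripper_width: 0.531
```

```bash
python3 - <<'E'
from m import *
import d
d.delta([.554,.2365,-.022],178.7)
g=grab('scene','s15');f=grab('wrist','w15');grab('top','t15')
cv2.imwrite('pics/s15c.png',cv2.resize(g['color'][110:240,190:390,::-1],None,fx=4,fy=4,interpolation=cv2.INTER_CUBIC))
E
```

```text
t 13.65 pos [ 0.5502  0.2359 -0.0218] xang 178.81 w 0.531 F [-0.6 -0.1 -2.1]
tool shift mm [-3.8  0.7  0.2] turn deg [ 0.01 -0.13  0.11]
```

View pics/s15c.png

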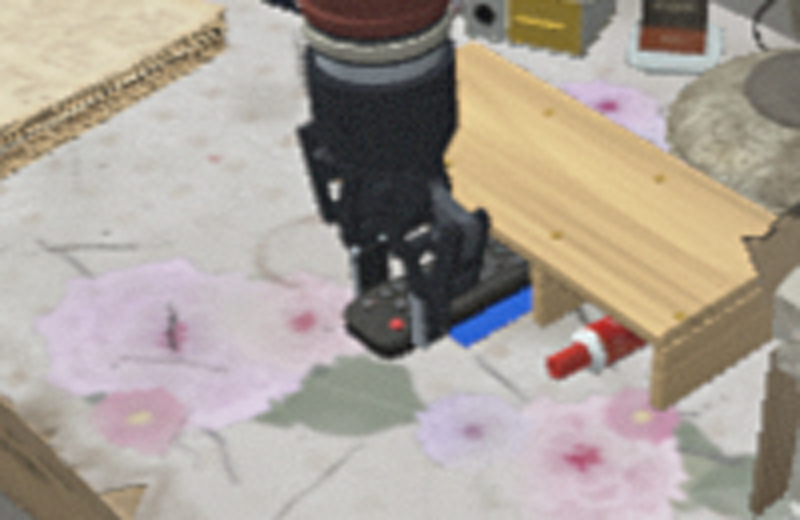

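View pics/w15.png

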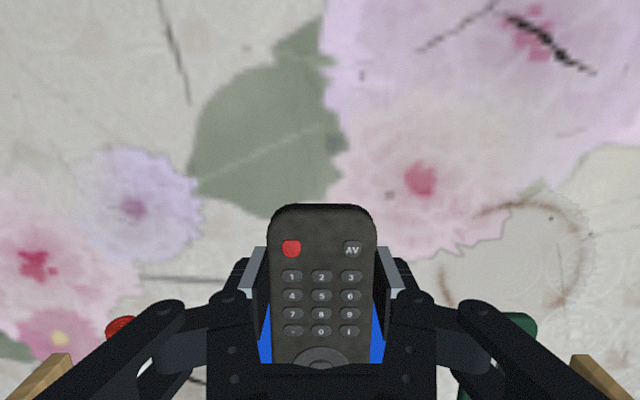

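```bash
python3 -c "
from h import *
f=load('w15');print(ray(f,[[322,204]],.012),ray(f,[[322,204]],.019))"
```

```text
[[0.52125835 0.2374795  0.012     ]] [[0.51890775 0.23750111 0.019     ]]
```

move_arm([
  {"tx":-0.002,"ty":0,"tz":0,"ax":0,"ay":0,"az":0,"jaw":255},
  {"tx":-0.002,"ty":0,"tz":0,"ax":0,"ay":0,"az":0,"jaw":255},
])

```text
time: 14.0
tool_pos: [0.5533, 0.2358, -0.022]
tool_rot: [-0.002, 0.01, 1.0, -0.0]
contact_force: [-4.5, -0.6, -0.5]
gripper_width: 0.537
```

```bash
python3 d.py .554 .2365 -.022 178.7
```

```text
t 14.0 pos [ 0.5533  0.2358 -0.022 ] xang 178.83 w 0.537 F [-4.5 -0.6 -0.5]
tool shift mm [-0.7  0.7  0. ] turn deg [-0.   -0.22  0.13]
```

Contact of about 4.5 N came right where the back wall is expected. One more small push, then I'll lower to the strip.

move_arm([
  {"tx":-0.002,"ty":0,"tz":0.001,"ax":0,"ay":0,"az":0,"jaw":255},
])

```text
time: 14.1
tool_pos: [0.5531, 0.2357, -0.0237]
tool_rot: [-0.005, 0.01, 1.0, -0.0]
contact_force: [-8.7, -0.6, 0.3]
gripper_width: 0.533
```

move_arm([
  {"tx":-0.0005,"ty":0,"tz":0.001,"ax":0,"ay":0,"az":0,"jaw":255},
])

```text
time: 14.2
tool_pos: [0.5529, 0.2358, -0.0243]
tool_rot: [-0.006, 0.01, 1.0, -0.0]
contact_force: [-4.8, -1.6, 8.5]
gripper_width: 0.531
```

```bash
python3 d.py .554 .2365 -.0235 178.7;python3 -c "
from h import *
f=grab('wrist','w16');im=f['color'].max(2)[:,318:326].mean(1);print(im[196:214].round());print(ray(f,[[322,204]],.012))"
```

```text
t 14.2 pos [ 0.5529  0.2358 -0.0243] xang 178.84 w 0.531 F [-4.8 -1.6  8.5]
tool shift mm [-1.   0.8 -0.9] turn deg [-0.06 -0.63  0.14]
[166. 170. 176. 181. 183. 187. 204. 109.   6.  19.  26.  26.  29.  37.
  44.  53.  56.  61.]
[[0.52310652 0.23735334 0.012     ]]
```

It is home against the back wall and on the floor, with the rear at x≈0.523, 82 mm out. Releasing.

move_arm([
  {"tx":0,"ty":0,"tz":0,"ax":0,"ay":0,"az":0,"jaw":0},
  {"tx":0,"ty":0,"tz":0,"ax":0,"ay":0,"az":0,"jaw":0},
  {"tx":0,"ty":0,"tz":0,"ax":0,"ay":0,"az":0,"jaw":0},
  {"tx":0,"ty":0,"tz":0,"ax":0,"ay":0,"az":0,"jaw":0},
  {"tx":0,"ty":0,"tz":0,"ax":0,"ay":0,"az":0,"jaw":0},
])

```text
time: 14.75
tool_pos: [0.5556, 0.2362, -0.0227]
tool_rot: [-0.003, 0.01, 1.0, 0.0]
contact_force: [-0.1, -0.1, -0.3]
gripper_width: 1.001
```

```bash
python3 d.py .554 .2365 .08 178.7;python3 -c "
from h import *
f=grab('wrist','w17')"
```

```text
t 14.75 pos [ 0.5556  0.2362 -0.0227] xang 178.85 w 1.001 F [-0.1 -0.1 -0.3]
tool shift mm [   2.1    0.3 -102.7] turn deg [ 0.01 -0.31  0.15]
```

View pics/w17.png

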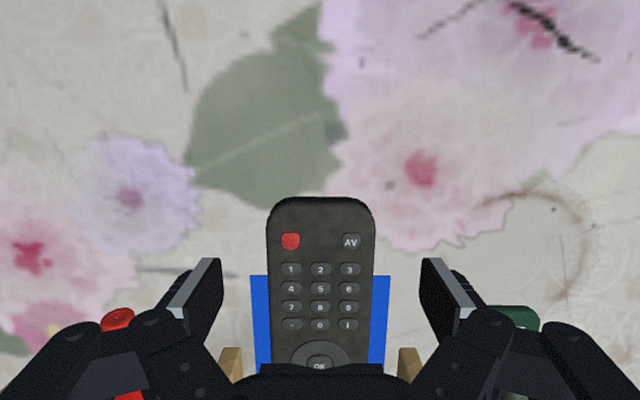

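The jaws are open and clear of the remote (columns 266–376 against pads at 222 and 420). I'll back off gently upward.

move_arm([
  {"tx":0.001,"ty":0,"tz":-0.01,"ax":0,"ay":-0.3,"az":0,"jaw":0},
  {"tx":0.002,"ty":0,"tz":-0.02,"ax":0,"ay":0,"az":0,"jaw":0},
  {"tx":0.004,"ty":0,"tz":-0.03,"ax":0,"ay":0,"az":0,"jaw":0},
  {"tx":0.01,"ty":0,"tz":-0.03,"ax":0,"ay":0,"az":0,"jaw":0},
  {"tx":0.03,"ty":0,"tz":-0.03,"ax":0,"ay":0,"az":0,"jaw":0},
  {"tx":0.04,"ty":0,"tz":-0.02,"ax":0,"ay":0,"az":0,"jaw":0},
  {"tx":0.04,"ty":0,"tz":0,"ax":0,"ay":0,"az":0,"jaw":0},
  {"tx":0.03,"ty":0.03,"tz":0,"ax":0,"ay":0,"az":0,"jaw":0},
  {"tx":0,"ty":0.045,"tz":0,"ax":0,"ay":0,"az":0,"jaw":0},
  {"tx":0,"ty":0.045,"tz":0,"ax":0,"ay":0,"az":0,"jaw":0},
  {"tx":0,"ty":0.03,"tz":0,"ax":0,"ay":0,"az":0,"jaw":0},
  {"tx":0,"ty":0,"tz":0,"ax":0,"ay":0,"az":0,"jaw":0},
])

```text
time: 16.0
tool_pos: [0.3971, 0.3942, 0.1335]
tool_rot: [0.007, 0.012, 1.0, 0.004]
contact_force: [-0.8, -0.2, -0.1]
gripper_width: 1.004
```

```bash
python3 - <<'E'
from m import *
import d
d.delta([.554,.2365,.08],178.7)
f=grab('top','t18');g=grab('scene','s18')
K=f['color'].max(2)<100
M=[]
for r in range(178,203,4):
    xs=np.flatnonzero(K[r,255:297])+255
    if len(xs):P=ray(f,[[xs[0]-.5,r],[xs[-1]+.5,r]],.011);M.append((P[0]+P[1])/2)
M=np.array(M)
if len(M)>2: v=np.polyfit(M[:,0],M[:,1],1);print('yaw',np.degrees(np.arctan(v[0])),'y .55',np.polyval(v,.55))
rs=[r for r in range(180,230) if K[r,272:277].all()];print('rear',rs[-1:],ray(f,[[274,rs[-1]+.5]],.011) if rs else '')
cv2.imwrite('pics/t18c.png',cv2.resize(f['color'][140:240,200:350,::-1],None,fx=5,fy=5,interpolation=cv2.INTER_CUBIC))
cv2.imwrite('pics/s18c.png',cv2.resize(g['color'][110:240,230:430,::-1],None,fx=4,fy=4,interpolation=cv2.INTER_CUBIC))
E
```

```text
t 16.0 pos [0.3971 0.3942 0.1335] xang 178.63 w 1.004 F [-0.8 -0.2 -0.1]
tool shift mm [-159.9 -154.3   54.6] turn deg [ 0.43  0.78 -0.07]
yaw -1.319207681469587 y .55 0.23633760878233612
rear [209] [[0.52331377 0.2343807  0.011     ]]
```

View pics/t18c.png

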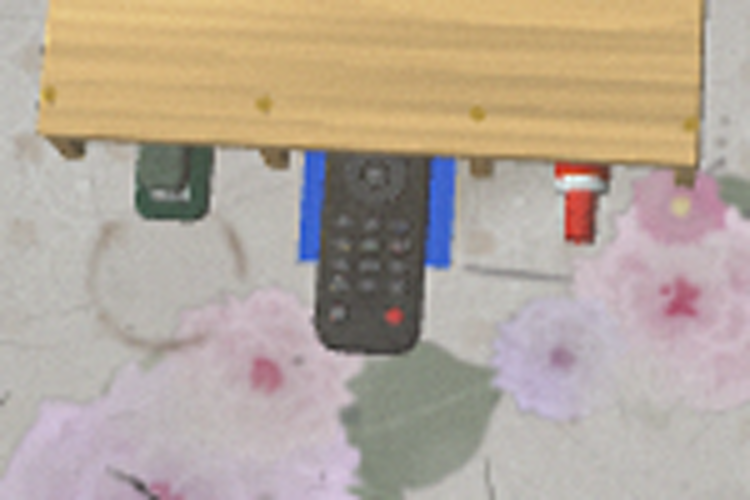

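View pics/s18c.png

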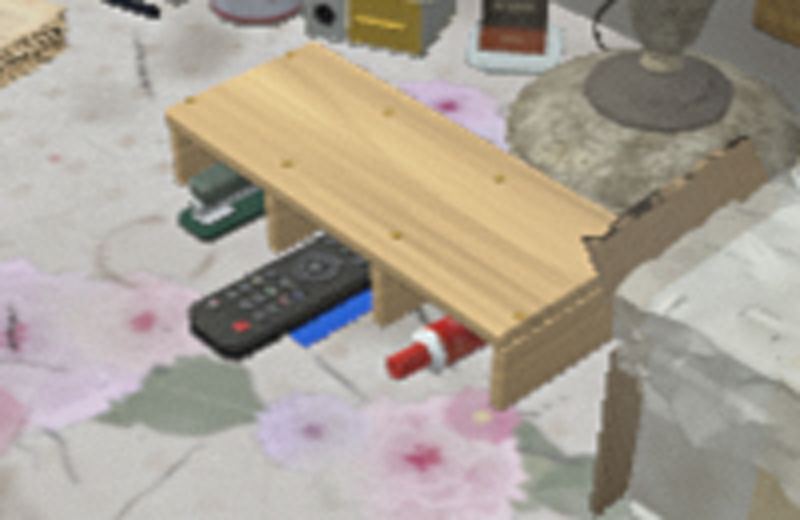

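Both views show the remote centred and flat in the middle bay, with its rear at x=0.523 and yaw −1.3°, the same as the bay's. The stapler and glue tube look unmoved. Handing in.

```bash
python3 -c "
from plant import manip
print(manip.job_done(),manip.state()['time'])"
```

```text
the job is handed in; nothing more can be done
the job is handed in; nothing more can be done
```

The remote is home in the middle (free) bay and the job is handed in, at about 16 s on the robot's clock. I gripped it about 31 mm from its keypad end, swung it clear of the white box, and slid it in until it met the back wall at under 9 N. Then I lowered it onto the strip, let go and backed the arm away.

**Last checks (top and scene views):**
- **Position:** the rear end is at x ≈ 0.523, about 82 mm out of the mouth. It is about 1 mm off the bay's centre line, and its yaw of −1.3° matches the bay's.
- **Other things:** the stapler and glue tube look unmoved. The gripper is open and clear, with no contact force.

**What went wrong or disagreed:**
- **Missed grasps:** the first two tries closed on top of the remote. In the pictures the pad tips sat about 25–28 mm above the reported TCP, so I used that offset instead of the stated tool geometry. The first two tries didn't visibly move the remote.
- **Grip opening:** it read about 45 mm on the 48 mm remote, but the hold was firm.
- **Shelf position:** the strip and the shelf's front edge put the mouth a few mm apart in x. Contact with the back wall settled it.

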